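Stand the weighted skipping handles heavy end down

TASK

Stand the two blue skipping-rope handles in the white box, one compartment each and both with the heavy end down, dealing with them one at a time: lift a handle clear of the shelf by its middle to find out which end is the heavy one, lay it down, take it again near its light end and lower it gently into a compartment (do not drop it in, and never stand it there the wrong way up), then do the same with the other. Leave the box lid raised and do not shift the kettlebell, dish, shoehorn or stopwatch.

Things in the scene. Friction and masses are not known exactly. Their poses are not given: they have to be found in the camera images.
- handle_a_mid (a point): One of two alike blue handles, 28 mm square, flush black caps 24 mm long on both ends, 170 mm long, 0.3 to 0.46 kg, lying flat. Point: its centre, 14 mm up; x along it. A steel slug hidden in one end puts the balance point 47 mm from the centre. Neither looks nor axes tell which end; it may differ between the two. A light grip (3 to 6 N) lets it swing heavy end down, one over 25 N keeps it level.
- handle_b_mid (a point): One of two alike blue handles, 28 mm square, flush black caps 24 mm long on both ends, 170 mm long, 0.3 to 0.46 kg, lying flat. Point: its centre, 14 mm up; x along it. A steel slug hidden in one end puts the balance point 47 mm from the centre. Held lightly (3 to 6 N) 50 mm from the centre, next to the light end's cap, it hangs nearly upright. Raise or lay it in an arc about the heavy end: it can jam.
- box: White open box fixed to the shelf: 119 mm along own x, 176 along y, 115 high, walls and floor 5 mm. Origin: centre of its underside. 2 x 3 compartments, 52 x 52 mm, 110 deep, centred at x = -28, +28 and y = -57, 0, +57 mm. The raised lid is hinged on its +x side. A handle stood in it sticks out 60 mm.
- box_lid (a joint): Angle of the white flip-top lid of the box (119 x 176 mm, 6 mm thick) in rad: 0 is shut, about 1.75 is upright and leaning a little outwards, as found; stiff, it stays where it is left. Raised, its edge stands some 235 mm above the shelf.
- kettlebell: Yellow 5 kg kettlebell, 136 mm across, 191 mm high; origin at the centre of its underside. Leave alone.
- dish: White ceramic dish, 120 mm across, 32 mm high; origin at the centre of its underside. Leave alone.
- shoehorn: Chrome shoehorn lying flat, about 215 mm long along its own x, 46 mm wide, 15 mm high; origin near its middle, on the shelf. Leave alone.
- stopwatch: Black plastic stopwatch lying flat, 62 mm across, 17 mm high; origin at the centre of its underside. Leave alone.

How it is judged:
By the outcome, as a careful person would: the job done as asked, in the order asked, and still so for the second after the job is handed in, with the robot touching nothing.
It also fails if it takes over 72 s, if anything falls off the work surface, if the arm or the gripper's body presses on something with over 40 N, if the wrist force passes 120 N, or if a joint passes its speed limit or range.

ROBOT

A 6-joint arm with a two-finger parallel gripper is mounted at the origin on the work surface. World frame = base frame: x ahead of the robot, y to its left, z up, the work surface at z = 0. Lengths are in mm, angles in rad, forces in N, time in s.
With the tool pointing down it reaches from about 350 to 975 mm from the base axis. Payload 7.1 kg.
Tool frame: the origin (TCP) lies on the mounting face of the last link; the fingertips stand 182 mm ahead of it and the grasp point (between the pads) lies 163 mm ahead of it (ctrl.finger_overhang is the distance from the TCP to the fingertips, in mm); z points along the fingers, y is the direction in which the jaws open and shut (so a half turn about z gives the same grasp; the last joint's range is limited). The gripper opens to 88 mm and grips with 3 to 60 N. Pads are 20 mm wide; open, the fingers measure 115 mm over their backs; the gripper's body (75 mm by 178 mm) begins 61 mm behind the grasp point.
Start: joints at [1.306, 0.423, 1.63, -0, 1.089, -0.019], TCP at [152.052, 606.207, 404.675] pointing down, gripper open.
Joint ranges: [-3, 3], [-0.9, 2.11], [0.09, 2.58], [-1.31, 4.45], [0.11, 2.69], [-2.54, 2.54]. Speed limits (rad/s): [2.39, 2.39, 3.01, 3.14, 3.14, 3.14].

INTERFACE

Orientations are given as a rotation vector (axis times angle).
In Python, from workcell import ctrl, viewer, recognise gives the robot as it stands.
- The arm moves only by the shell command python3 -m handwheel 'ROWS'. ROWS is JSON, a list of rows, each an object of numbers: "gripper": the closure, from 0 (fully open) to 1 (shut); "tx", "ty", "tz": the shift along the tool's x, y, z in m; "rx", "ry", "rz": the turn, a rotation vector about the tool's x, y, z in degrees. In form: [{"gripper": .., "tx": .., "ty": .., "tz": .., "rx": .., "ry": .., "rz": ..}, ...]. A call has 1 to 8 rows; each row shifts and turns the commanded pose from where the row before left it, along the tool's axes as they then stand; what a row does not reach is not made up. A row lasts 1/8 s, in which the tool goes at most 62.5 mm and 10.7 degrees, less where a joint would pass 70% of its speed; a pose out of reach is approached as far as the arm can. A call with a gripper value outside its range is refused whole. The fingers move at their own pace and stop on an object; the grip force is fixed at half the most. Time passes only in rows, so rows that do not move let the fingers close. It gives the time, the measured TCP pose, the force and the opening at its end, in the units of the state.
- ctrl.get_obs(): the state, without advancing time (a new reading comes with each control period).
- viewer.get_image(name): name is "side" or "top"; returns a dict with "image" (420x560x3 uint8, red, green, blue), "range_z" (420x560 float32, mm along the optical axis (not along the pixel's ray), 0 where there is no reading), "vfov" (degrees; the focal length in pixels is half the picture's height over the tangent of half this angle, whatever the lens; pixels are square), "cx", "cy" (the principal point, pixels), "extrinsics" (4x4, takes a point from world to camera coordinates). Camera axes: x right, y up, looking along -z (the intrinsics and any distortion apply to the point x, -y, -z); pixel columns grow to the right and rows downward; lengths in mm; the calibration is good to about 2 mm. A picture is of the moment at which its call begins.
- ctrl.close_job(): hands the job in, once; it reports no verdict.
Trained networks look in a picture, given as the dict that the camera call returned (one of the last four; its "shot" number tells which), for a name from the list of things; names that differ only in an ending like _2 or _b are one class to them, and where a whole thing is asked for, a point or a joint stands for the part that bears it (a point fixed in the world has none). Each returns a list of dicts, best first, with "p" (0 to 1); they miss things now and then, are a little off and sometimes report something else, mostly with a low value. They report only what shows in the picture. A call takes as long as a camera call.
- recognise(picture, name): "xy" ([column, row] as shares, 0 to 1, of the picture: columns of its width, rows of its height, amid what is visible of it).
The state is a dict: "t": time; "qpos": joint angles; "qvel": joint speeds; "joint_torque": joint torques, N m; "ee_pos": TCP position; "orientation": TCP orientation; "ft_force": force on the tool from outside, world axes, zero at the start; "moment": the same for the moment, N m; "width": finger opening in mm.
Only numpy, scipy, OpenCV 4.12 (cv2) and the standard library are available. Lean on these libraries where they do the work, as an engineer would, in place of code of your own. Each camera call takes 0.05 s, during which the arm holds its last target.

## Working session

There is one attempt and no reset: what is moved stays moved. The work goes in short steps, Python scripts to look and compute and a shell command to move; the robot and the scene stay as the last step left them, time stands still between calls to the robot, and variables do not carry over. Pictures are saved under pics/ and viewed, and the job is handed in when it is done.

```bash
ls; mkdir -p pics; python3 - <<'E'
from workcell import ctrl, viewer, recognise
import cv2,numpy as np,pickle
print(ctrl.get_obs())
for n in ["side","top"]:
    p=viewer.get_image(n)
    cv2.imwrite(f"pics/{n}0.png",p["image"][:,:,::-1])
    pickle.dump(p,open(f"pics/{n}0.pkl","wb"))
    print({k:v for k,v in p.items() if k not in("image","range_z")})
    for o in ["handle_a_mid","box","kettlebell","dish","shoehorn","stopwatch"]:
        print(n,o,[(round(d["xy"][0]*560),round(d["xy"][1]*420),round(d["p"],2)) for d in recognise(p,o)])
E
```

```text
pics
{'t': 0.0, 'qpos': array([ 1.30601853e+00,  4.23837434e-01,  1.63071796e+00,  6.33367567e-06,
        1.08860221e+00, -1.90201496e-02]), 'qvel': array([ 1.09886221e-04,  2.35722679e-03,  2.02809155e-05, -1.20255799e-03,
        1.17838288e-03, -4.95487073e-04]), 'joint_torque': array([-2.90247037e-03, -5.44613600e+01, -2.73660654e+01,  6.42358046e-02,
        2.29083037e-02, -1.31697775e-04]), 'ee_pos': array([151.96717477, 605.94221552, 403.89262397]), 'orientation': array([-3.85041137e-01, -3.11767804e+00,  2.43208913e-03]), 'ft_force': array([-0.10933117, -0.33893638,  0.75928475]), 'moment': array([0.01387005, 0.04227741, 0.03360444]), 'width': 87.76401995045744}
{'vfov': 46.41440849066163, 'cx': 277.564778730163, 'cy': 213.00918998240502, 'extrinsics': array([[ 8.99703700e-01, -4.36306805e-01,  1.30240117e-02,
        -5.39025889e+02],
       [ 2.73888685e-01,  5.87512865e-01,  7.61454938e-01,
        -1.75121031e+02],
       [-3.39879745e-01, -6.81516695e-01,  6.48086995e-01,
        -1.33010217e+03],
       [ 0.00000000e+00,  0.00000000e+00,  0.00000000e+00,
         1.00
[... 156 characters left out ...]
ide shoehorn [(362, 243, 0.71)]
side stopwatch [(213, 246, 0.68)]
{'vfov': 48.75328474946515, 'cx': 277.51817571148104, 'cy': 211.25613838889214, 'extrinsics': array([[ 2.04939676e-02, -9.99786271e-01,  2.72220656e-03,
        -8.48055656e+01],
       [ 9.79779331e-01,  2.06257346e-02,  1.99015181e-01,
        -5.80155750e+02],
       [-1.99028793e-01, -1.41144895e-03,  9.79992626e-01,
        -1.39218663e+03],
       [ 0.00000000e+00,  0.00000000e+00,  0.00000000e+00,
         1.00000000e+00]]), 'shot': 2}
top handle_a_mid [(338, 232, 0.9)]
top box [(141, 219, 0.95)]
top kettlebell [(411, 215, 0.74)]
top dish [(228, 153, 0.73)]
top shoehorn [(319, 165, 0.6)]
top stopwatch [(267, 280, 0.83)]
```

View pics/side0.png

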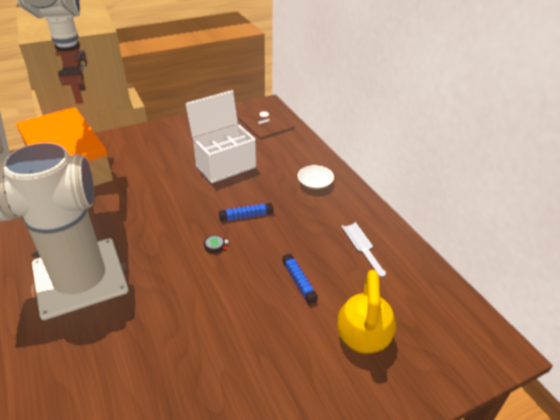

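View pics/top0.png

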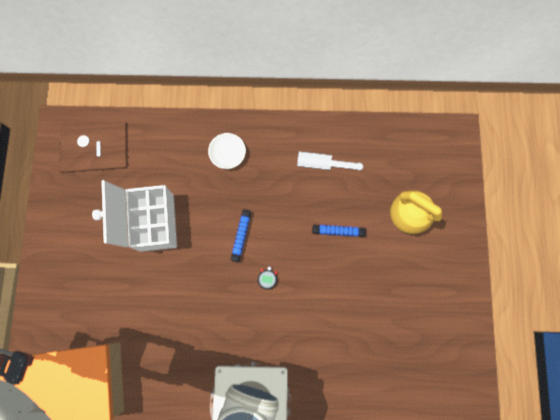

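```bash
cat > h.py <<'E'
import numpy as np,cv2
def deproj(p):
    H,W=p["range_z"].shape; f=H/2/np.tan(np.radians(p["vfov"])/2)
    v,u=np.mgrid[:H,:W]; d=p["range_z"]
    X=(u-p["cx"])/f*d; Y=-(v-p["cy"])/f*d; Z=-d
    C=np.stack([X,Y,Z],-1); E=p["extrinsics"]
    return (C-E[:3,3])@E[:3,:3]
def proj(p,w):
    H=420; f=H/2/np.tan(np.radians(p["vfov"])/2)
    E=p["extrinsics"]; c=np.asarray(w)@E[:3,:3].T+E[:3,3]
    return np.stack([p["cx"]+f*c[...,0]/-c[...,2], p["cy"]+f*-c[...,1]/-c[...,2]],-1)
E
cat > m.py <<'E'
import pickle,sys
from h import *
for n in ["side","top"]:
    p=pickle.load(open(f"pics/{n}0.pkl","rb")); W=deproj(p)
    im=p["image"].astype(int); ok=p["range_z"]>0
    print(n,"table z",[np.round(W[r,c],1) for r,c in ([(300,350-20),(330,230),(200,190)] if n=="top" else [(330,250),(250,130),(240,420-60)])])
    blue=((im[...,2]>im[...,0]+50)&(im[...,2]>im[...,1]+40)&ok).astype(np.uint8)
    blue=cv2.morphologyEx(blue,cv2.MORPH_CLOSE,np.ones((5,5)))
    k,l,s,c=cv2.connectedComponentsWithStats(blue)
    for i in range(1,k):
        if s[i,4]<60: continue
        m=(l==i)&ok; P=W[m]
        if not(0<np.median(P[:,2])<60): continue
        r=cv2.minAreaRect(P[:,:2].astype(np.float32))
        print(n,"blue",c[i],s[i,4],np.round(r[0],1),np.round(r[1],1),round(r[2],1),"z",np.percentile(P[:,2],[5,50,95]).round(1))
    # everything above table
    hi=((W[...,2]>8)&ok&(W[...,0]>250)&(W[...,0]<1000)&(abs(W[...,1])<600)).astype(np.uint8)
    k,l,s,c=cv2.connectedComponentsWithStats(hi)
    for i in range(1,k):
        if s[i,4]<40: continue
        P=W[l==i]; r=cv2.minAreaRect(P[:,:2].astype(np.float32))
        print(n,c[i].round(),s[i,4],np.round(r[0]),np.round(r[1]),round(r[2],1),"z",np.percentile(P[:,2],[5,50,99]).round(),"xy",P[:,:2].min(0).round(),P[:,:2].max(0).round())
    # box top rim
    R=W[ok&(abs(W[...,2]-115)<6)&(W[...,0]>450)&(W[...,0]<850)&(W[...,1]>50)&(W[...,1]<500)]
    r=cv2.minAreaRect(R[:,:2].astype(np.float32)); print("rim",r,len(R))
E
python3 m.py
```

```text
side table z [array([ 351.4, -355.1,   -1.6]), array([148.9,  48.1,  -1. ]), array([ 770.6, -204.9,    6. ])]
side blue [245.65625    211.25721154] 416 [515.7  58.4] [ 68.9 129.5] 76.7 z [ 4.2 25.8 31.7]
side blue [298.5        276.04589372] 414 [ 537.6 -260.7] [147.1  39.2] 87.3 z [19.  27.9 31.9]
side [219. 137.] 4183 [547. 332.] [182. 160.] 7.4 z [ 23. 105. 232.] xy [451. 243.] [646. 419.]
side [266. 123.] 857 [801. 517.] [164. 174.] 5.0 z [10. 14. 20.] xy [716. 426.] [889. 600.]
side [315. 176.] 530 [787. 100.] [124. 115.] 61.6 z [ 9. 21. 36.] xy [729.  36.] [847. 163.]
side [245. 212.] 545 [509.  43.] [ 35. 168.] 78.8 z [10. 26. 33.] xy [424.  11.] [592.  69.]
side [363. 236.] 87 [ 782. -192.] [110.  18.] 83.5 z [ 8. 11. 15.] xy [ 771. -247.] [ 796. -138.]
side [351. 238.] 70 [ 748. -187.] [109.  14.] 83.2 z [ 8. 11. 16.] xy [ 737. -242.] [ 760. -133.]
side [215. 244.] 301 [376. -45.] [62. 67.] 60.8 z [10. 17. 23.] xy [342. -76.] [410. -11.]
side [300. 279.] 635 [ 532. -270.] [170.  31.] 87.7 z [12. 27. 33.] xy [ 515. -355.] [ 549. -185.]
side [367. 319.] 3046 [ 620. -433.] [277
[... 528 characters left out ...]
 xy [711. 430.] [887. 600.]
top [226. 150.] 738 [786.  99.] [118. 116.] 3.5 z [ 9. 19. 36.] xy [727.  41.] [846. 157.]
top [136. 217.] 3838 [553. 391.] [206. 265.] 6.8 z [ 19. 105. 231.] xy [450. 248.] [661. 528.]
top [414. 212.] 1620 [ 588. -487.] [133. 121.] 7.8 z [ 63. 112. 193.] xy [ 522. -553.] [ 653. -428.]
top [240. 236.] 484 [510.  44.] [ 29. 170.] 78.7 z [17. 26. 34.] xy [425.  15.] [595.  70.]
top [338. 230.] 497 [ 532. -269.] [170.  29.] 87.3 z [16. 26. 33.] xy [ 514. -353.] [ 548. -184.]
top [267. 279.] 316 [375. -44.] [65. 57.] 1.2 z [11. 16. 24.] xy [342. -72.] [408. -16.]
rim ((548.572021484375, 320.69085693359375), (177.87841796875, 123.44145202636719), 7.789780139923096) 389
```

```bash
cat >> h.py <<'E'
from scipy.spatial.transform import Rotation as R, Slerp
import json
def down(az_deg):
    "tool pointing down, tool y (jaws) at azimuth az"
    a=np.radians(az_deg); y=np.array([np.cos(a),np.sin(a),0]); z=np.array([0,0,-1.]); x=np.cross(y,z)
    return R.from_matrix(np.stack([x,y,z],1))
def rotzy(z,y):
    z=np.array(z,float);z/=np.linalg.norm(z);y=np.array(y,float);y-=z*(y@z);y/=np.linalg.norm(y)
    return R.from_matrix(np.stack([np.cross(y,z),y,z],1))
def plan(p0,R0,wps,g,vmax=50,wmax=9):
    """wps list of (pos TCP mm, R[,n]); prints rows"""
    p=np.array(p0,float);Rc=R0;rows=[]
    for w in wps:
        p1=np.array(w[0],float);R1=w[1]
        d=np.linalg.norm(p1-p); ang=np.degrees((Rc.inv()*R1).magnitude())
        n=w[2] if len(w)>2 else max(1,int(np.ceil(max(d/vmax,ang/wmax))))
        ps,Rs=p.copy(),Rc; full=(Rs.inv()*R1).as_rotvec()
        for k in range(1,n+1):
            pt=ps+(p1-ps)*k/n; Rt=Rs*R.from_rotvec(full*k/n)
            t=np.round(Rc.inv().apply(pt-p)/1000,3); r=np.round((Rc.inv()*Rt).as_rotvec(degrees=True),1)
            row={"gripper":g}
            for a,v in zip(("tx","ty","tz"),t):
                if v: row[a]=float(v)
            for a,v in zip(("rx","ry","rz"),r):
                if v: row[a]=float(v)
            rows.append(row); p=p+Rc.apply(t*1000); Rc=Rc*R.from_rotvec(r,degrees=True)
    for i in range(0,len(rows),8): print(json.dumps(rows[i:i+8]))
    print("end",p.round(1),Rc.as_rotvec().round(4))
    return p,Rc
def cur():
    from workcell import ctrl
    o=ctrl.get_obs(); return o["ee_pos"],R.from_rotvec(o["orientation"]),o
E
python3 - <<'E'
from h import *
p,r,o=cur(); plan(p,r,[([510,44,300],down(78.7))],0)
E
# box overlay
python3 - <<'E'
import pickle
from h import *
for n in ["side","top"]:
    p=pickle.load(open(f"pics/{n}0.pkl","rb")); W=deproj(p); ok=p["range_z"]>0
    m=ok&(abs(W[...,2]-115)<5)&(W[...,0]>430)&(W[...,0]<680)&(W[...,1]>220)&(W[...,1]<372)
    P=W[m][:,:2]
    a=np.radians(7.6); ex=np.array([-np.sin(a),np.cos(a)]); ey=np.array([-np.cos(a),-np.sin(a)])
    print(n,"bx",np.percentile(P@ex,[1,5,95,99]).round(1),"by",np.percentile(P@ey,[1,5,95,99]).round(1))
    q=(P@ex); print(np.histogram(q,bins=np.arange(170,310,5)))
    im=cv2.resize(p["image"][:,:,::-1],None,fx=4,fy=4,interpolation=cv2.INTER_CUBIC)
    C=np.array([546,317.])
    for sx,sy,hx,hy in [(0,0,59.5,88)]+[(i,j,26,26) for i in(-28,28) for j in(-57,0,57)]:
        c=[C+ex*(sx+u*hx)+ey*(sy+v*hy) for u,v in((-1,-1),(1,-1),(1,1),(-1,1))]
        q=proj(p,np.array([[*k,115] for k in c]))*4+1.5
        cv2.polylines(im,[q.astype(int)],True,(0,0,255),1)
    u,v=proj(p,np.array([*C,115]))*4
    u,v=int(u),int(v); cv2.imwrite(f"pics/box_{n}.png",im[max(0,v-250):v+250,max(0,u-250):u+250])
E
```

```text
[{"gripper": 0, "tx": -0.035, "ty": -0.033, "tz": 0.007, "rz": -0.2}, {"gripper": 0, "tx": -0.034, "ty": -0.033, "tz": 0.008, "rz": -0.2}, {"gripper": 0, "tx": -0.034, "ty": -0.033, "tz": 0.007, "rz": -0.2}, {"gripper": 0, "tx": -0.035, "ty": -0.033, "tz": 0.008, "rz": -0.2}, {"gripper": 0, "tx": -0.034, "ty": -0.033, "tz": 0.007, "rz": -0.2}, {"gripper": 0, "tx": -0.034, "ty": -0.033, "tz": 0.008, "rz": -0.2}, {"gripper": 0, "tx": -0.034, "ty": -0.034, "tz": 0.007, "rz": -0.2}, {"gripper": 0, "tx": -0.033, "ty": -0.033, "tz": 0.008, "rz": -0.2}]
[{"gripper": 0, "tx": -0.034, "ty": -0.034, "tz": 0.007, "rz": -0.2}, {"gripper": 0, "tx": -0.034, "ty": -0.034, "tz": 0.008, "rz": -0.2}, {"gripper": 0, "tx": -0.033, "ty": -0.034, "tz": 0.007, "rz": -0.2}, {"gripper": 0, "tx": -0.033, "ty": -0.034, "tz": 0.008, "rz": -0.2}, {"gripper": 0, "tx": -0.033, "ty": -0.034, "tz": 0.007, "rz": -0.2}, {"gripper": 0, "tx": -0.033, "ty": -0.034, "tz": 0.008, "rz": -0.2}]
end [509.6  44.1 299.7] [0.3089 3.1263 0.    ]
side bx [180.5 182.3 300.2 304.2] by [-675.1 -672.4 -499.1 -498. ]
(array([ 0,  2, 43, 58, 12,  3,  5,  3,  4,  4,  3,  3,  4,  5,  4,  4,  2,
        2,  8,  3,  3,  2,  4,  2,  4, 18, 11]), array([170, 175, 180, 185, 190, 195, 200, 205, 210, 215, 220, 225, 230,
       235, 240, 245, 250, 255, 260, 265, 270, 275, 280, 285, 290, 295,
       300, 305]))
top bx [184.2 184.6 301.6 305.1] by [-674.  -672.6 -498.5 -497.7]
(array([ 0,  0, 19, 72,  7,  9,  4,  6,  4,  5,  5,  4,  6,  6,  3,  5,  8,
        5,  6,  4,  6,  5,  6,  4,  4, 17, 20]), array([170, 175, 180, 185, 190, 195, 200, 205, 210, 215, 220, 225, 230,
       235, 240, 245, 250, 255, 260, 265, 270, 275, 280, 285, 290, 295,
       300, 305]))
```

```bash
cd pics; python3 -c "
import cv2,numpy as np
a=cv2.imread('box_side.png');b=cv2.imread('box_top.png')
h=min(a.shape[0],b.shape[0]);c=np.hstack([a[:h],b[:h]]);cv2.imwrite('boxes.png',cv2.resize(c,None,fx=.8,fy=.8))"
```

```text
(no output)
```

View pics/boxes.png

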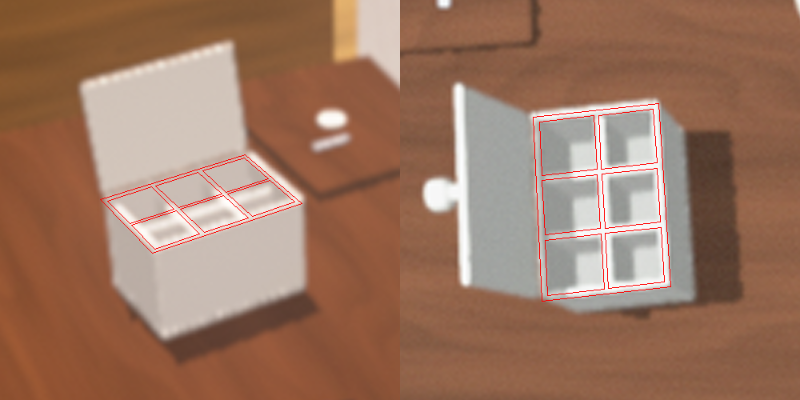

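```bash
python3 -m handwheel '[{"gripper": 0, "tx": -0.035, "ty": -0.033, "tz": 0.007, "rz": -0.2}, {"gripper": 0, "tx": -0.034, "ty": -0.033, "tz": 0.008, "rz": -0.2}, {"gripper": 0, "tx": -0.034, "ty": -0.033, "tz": 0.007, "rz": -0.2}, {"gripper": 0, "tx": -0.035, "ty": -0.033, "tz": 0.008, "rz": -0.2}, {"gripper": 0, "tx": -0.034, "ty": -0.033, "tz": 0.007, "rz": -0.2}, {"gripper": 0, "tx": -0.034, "ty": -0.033, "tz": 0.008, "rz": -0.2}, {"gripper": 0, "tx": -0.034, "ty": -0.034, "tz": 0.007, "rz": -0.2}, {"gripper": 0, "tx": -0.033, "ty": -0.033, "tz": 0.008, "rz": -0.2}]'
python3 -c "
from workcell import ctrl;o=ctrl.get_obs();print(o['qpos'].tolist(),o['ee_pos'].tolist(),o['orientation'].tolist())"
python3 -m handwheel '[{"gripper": 0, "tx": -0.034, "ty": -0.034, "tz": 0.007, "rz": -0.2}, {"gripper": 0, "tx": -0.034, "ty": -0.034, "tz": 0.008, "rz": -0.2}, {"gripper": 0, "tx": -0.033, "ty": -0.034, "tz": 0.007, "rz": -0.2}, {"gripper": 0, "tx": -0.033, "ty": -0.034, "tz": 0.008, "rz": -0.2}, {"gripper": 0, "tx": -0.033, "ty": -0.034, "tz": 0.007, "rz": -0.2}, {"gripper": 0, "tx": -0.033, "ty": -0.034, "tz": 0.008, "rz": -0.2},{"gripper":0}]'
python3 -c "
from workcell import ctrl;o=ctrl.get_obs();print(o['qpos'].tolist(),o['ee_pos'].tolist(),o['orientation'].tolist())"
```

```text
[1.3059984414277679, 0.42305464382629, 1.6299041694820826, -2.4936921080722137e-05, 1.0886002158720893, -0.01895749170689095] [152.05376375079763, 606.2000876361801, 404.7017614998776] [0.3851721778348809, 3.1178645728619356, 4.737866582274332e-05]
[1.3059984414277679, 0.42305464382629, 1.6299041694820826, -2.4936921080722137e-05, 1.0886002158720893, -0.01895749170689095] [152.05376375079763, 606.2000876361801, 404.7017614998776] [0.3851721778348809, 3.1178645728619356, 4.737866582274332e-05]$[0]: bad value
$[0]: bad value
```

```bash
python3 -m handwheel '[{"gripper": 0, "tx": -0.035, "ty": -0.033, "tz": 0.007, "rx": 0, "ry": 0, "rz": -0.2}]'
```

```text
t: 0.82
ee_pos: [177.4, 567.1, 398.2]
orientation: [0.375, 3.119, 0.005]
ft_force: [-0.2, -1.0, 0.1]
width: 87.9
```

```bash
python3 - <<'E'
s=open('h.py').read()
s=s.replace("                if v: row[a]=float(v)","                row[a]=float(v)+0.0 if v else 0")
open('h.py','w').write(s)
E
python3 - <<'E'
from h import *
p,r,o=cur(); plan(p,r,[([510,44,300],down(78.7))],0)
E
```

```text
[{"gripper": 0, "tx": -0.034, "ty": -0.033, "tz": 0.007, "rx": 0, "ry": 0, "rz": -0.2}, {"gripper": 0, "tx": -0.035, "ty": -0.033, "tz": 0.008, "rx": 0, "ry": 0, "rz": -0.2}, {"gripper": 0, "tx": -0.034, "ty": -0.033, "tz": 0.007, "rx": 0, "ry": 0, "rz": -0.2}, {"gripper": 0, "tx": -0.034, "ty": -0.034, "tz": 0.008, "rx": 0.1, "ry": 0, "rz": -0.1}, {"gripper": 0, "tx": -0.034, "ty": -0.033, "tz": 0.007, "rx": 0, "ry": 0, "rz": -0.2}, {"gripper": 0, "tx": -0.034, "ty": -0.034, "tz": 0.008, "rx": 0, "ry": 0, "rz": -0.2}, {"gripper": 0, "tx": -0.034, "ty": -0.034, "tz": 0.007, "rx": 0, "ry": 0, "rz": -0.2}, {"gripper": 0, "tx": -0.033, "ty": -0.033, "tz": 0.008, "rx": 0, "ry": 0, "rz": -0.2}]
[{"gripper": 0, "tx": -0.034, "ty": -0.034, "tz": 0.007, "rx": 0, "ry": 0, "rz": -0.2}, {"gripper": 0, "tx": -0.033, "ty": -0.034, "tz": 0.008, "rx": 0, "ry": 0, "rz": -0.2}, {"gripper": 0, "tx": -0.033, "ty": -0.034, "tz": 0.007, "rx": 0, "ry": 0, "rz": -0.1}, {"gripper": 0, "tx": -0.034, "ty": -0.035, "tz": 0.008, "rx": 0.1, "ry": 0, "rz": -0.2}, {"gripper": 0, "tx": -0.033, "ty": -0.034, "tz": 0.007, "rx": 0, "ry": 0, "rz": -0.2}]
end [510.3  43.9 300.4] [-3.0980e-01 -3.1263e+00  8.0000e-04]
```

```bash
python3 -m handwheel '[{"gripper": 0, "tx": -0.034, "ty": -0.033, "tz": 0.007, "rx": 0, "ry": 0, "rz": -0.2}, {"gripper": 0, "tx": -0.035, "ty": -0.033, "tz": 0.008, "rx": 0, "ry": 0, "rz": -0.2}, {"gripper": 0, "tx": -0.034, "ty": -0.033, "tz": 0.007, "rx": 0, "ry": 0, "rz": -0.2}, {"gripper": 0, "tx": -0.034, "ty": -0.034, "tz": 0.008, "rx": 0, "ry": 0, "rz": -0.2}, {"gripper": 0, "tx": -0.034, "ty": -0.033, "tz": 0.007, "rx": 0, "ry": 0, "rz": -0.2}, {"gripper": 0, "tx": -0.034, "ty": -0.034, "tz": 0.008, "rx": 0, "ry": 0, "rz": -0.2}, {"gripper": 0, "tx": -0.034, "ty": -0.034, "tz": 0.007, "rx": 0, "ry": 0, "rz": -0.2}, {"gripper": 0, "tx": -0.033, "ty": -0.033, "tz": 0.008, "rx": 0, "ry": 0, "rz": -0.2}]'
python3 -c "
from workcell import ctrl;o=ctrl.get_obs();print(o['qpos'].tolist(),o['ee_pos'].tolist(),o['orientation'].tolist())"
python3 -m handwheel '[{"gripper": 0, "tx": -0.034, "ty": -0.034, "tz": 0.007, "rx": 0, "ry": 0, "rz": -0.2}, {"gripper": 0, "tx": -0.033, "ty": -0.034, "tz": 0.008, "rx": 0, "ry": 0, "rz": -0.2}, {"gripper": 0, "tx": -0.033, "ty": -0.034, "tz": 0.007, "rx": 0, "ry": 0, "rz": -0.1}, {"gripper": 0, "tx": -0.034, "ty": -0.035, "tz": 0.008, "rx": 0, "ry": 0, "rz": -0.2}, {"gripper": 0, "tx": -0.033, "ty": -0.034, "tz": 0.007, "rx": 0, "ry": 0, "rz": -0.2},{"gripper": 0, "tx": 0, "ty": 0, "tz": 0, "rx": 0, "ry": 0, "rz": 0}]'
python3 -c "
from workcell import ctrl;o=ctrl.get_obs();print(o['qpos'].tolist(),o['ee_pos'].tolist(),o['orientation'].tolist())"
```

```text
t: 1.82
ee_pos: [382.7, 242.4, 337.8]
orientation: [0.336, 3.123, 0.001]
ft_force: [1.2, 0.5, 0.3]
width: 88.0
[0.5382711539503644, 0.2749792244496989, 2.051363174052115, 5.802911595248394e-07, 0.8141874310255903, -0.8183041998383023] [382.714004968937, 242.3715405556712, 337.79957810130736] [0.33576432875990603, 3.1227445031032803, 0.0010044562773096194]
t: 2.58
ee_pos: [511.3, 39.7, 300.4]
orientation: [0.318, 3.125, -0.0]
ft_force: [-0.2, 1.1, -0.7]
width: 87.4
[0.05432256749375348, 0.4152956150345018, 1.9474803958199132, -0.00023381157142215694, 0.7780699638894498, -1.3137446172464469] [511.3343219987532, 39.70094890147202, 300.42669885825654] [0.31756383015253636, 3.124734142703118, -7.288451956758034e-05]
```

```bash
python3 - <<'E'
import numpy as np
D=[((1.3059984,.4230546,1.6299041),(152.0537,606.2,404.7017)),((.5382711,.2749792,2.0513632),(382.714,242.3715,337.7996)),((.0543226,.4152956,1.9474804),(511.3343,39.7009,300.4267))]
A=[];b=[]
for (q1,q2,q3),(x,y,z) in D:
    lat=-x*np.sin(q1)+y*np.cos(q1); r=x*np.cos(q1)+y*np.sin(q1); print(lat,r)
    s=q2+q3
    A.append([1,0,np.sin(q2),np.sin(s)]);b.append(r)
    A.append([0,1,np.cos(q2),np.cos(s)]);b.append(z)
print(np.linalg.lstsq(np.array(A),np.array(b),rcond=None))
E
```

```text
11.897244367015304 624.8657641927276
11.900046019600524 452.84913460553435
11.878987562698622 512.7356214188607
(array([-69.74589174,  58.95810272, 631.45869945, 481.0273395 ]), array([275.35008413]), np.int32(4), array([2.62204593, 2.25566915, 0.17372176, 0.08156351]))
```

```bash
python3 - <<'E'
from h import *
from workcell import viewer
viewer.get_image("top");viewer.get_image("top")
p,r,o=cur(); print(p,o["qvel"],o["ft_force"],o["moment"])
plan(p,r,[([510,44,215],down(78.7)),([510,44,185],down(78.7),2)],0)
E
```

```text
[509.73114765  41.74756812 300.55465987] [ 2.78308409e-02 -1.33203223e-02  1.56748620e-02  1.19757214e-03
 -8.09785521e-05 -2.52825218e-03] [-0.30158491  0.48152222  0.57738847] [ 0.01656285 -0.01282333  0.0433423 ]
[{"gripper": 0, "tx": 0, "ty": 0.001, "tz": 0.043, "rx": 0, "ry": 0, "rz": -0.1}, {"gripper": 0, "tx": 0, "ty": 0.001, "tz": 0.043, "rx": 0, "ry": 0, "rz": -0.1}, {"gripper": 0, "tx": 0, "ty": 0, "tz": 0.015, "rx": 0, "ry": 0, "rz": 0}, {"gripper": 0, "tx": 0, "ty": 0, "tz": 0.015, "rx": 0, "ry": 0, "rz": 0}]
end [510.   43.7 184.6] [-3.0820e-01 -3.1257e+00 -2.0000e-04]
```

```bash
python3 -m handwheel '[{"gripper": 0, "tx": 0, "ty": 0, "tz": 0.043, "rx": 0, "ry": 0, "rz": 0}, {"gripper": 0, "tx": 0, "ty": 0, "tz": 0.043, "rx": 0, "ry": 0, "rz": 0}, {"gripper": 0, "tx": 0, "ty": 0, "tz": 0.015, "rx": 0, "ry": 0, "rz": 0}, {"gripper": 0, "tx": 0, "ty": 0, "tz": 0, "rx": 0, "ry": 0, "rz": 0}, {"gripper": 0, "tx": 0, "ty": 0, "tz": 0, "rx": 0, "ry": 0, "rz": 0}, {"gripper": 0, "tx": 0, "ty": 0, "tz": 0, "rx": 0, "ry": 0, "rz": 0}]'
python3 - <<'E'
from h import *
p,r,o=cur(); print(p,o["orientation"],o["qpos"].tolist(),o["qvel"].round(3),o["moment"])
from workcell import viewer
for n in ("side","top"):
    q=viewer.get_image(n); im=q["image"][:,:,::-1]
    u,v=proj(q,np.array([510,44,20])).astype(int)
    c=im[v-60:v+60,u-65:u+65]; cv2.imwrite(f"pics/g1_{n}.png",cv2.resize(c,None,fx=3,fy=3,interpolation=cv2.INTER_CUBIC))
E
cd pics; python3 -c "
import cv2,numpy as np
cv2.imwrite('g1.png',np.hstack([cv2.imread('g1_side.png'),cv2.imread('g1_top.png')]))"
```

```text
t: 3.42
ee_pos: [510.5, 42.0, 201.0]
orientation: [0.311, 3.124, 0.001]
ft_force: [0.8, -0.0, -0.5]
width: 87.4
[510.54627266  42.01564784 201.02831205] [3.11025959e-01 3.12368923e+00 5.88631351e-04] [0.05888264483555407, 0.5948085882182882, 1.9770878089622028, -3.083586582047253e-05, 0.5672107379166889, -1.3134017711155022] [-0.004  0.005  0.002 -0.    -0.003 -0.001] [-0.0398327   0.02010871 -0.04820742]
```

View pics/g1.png

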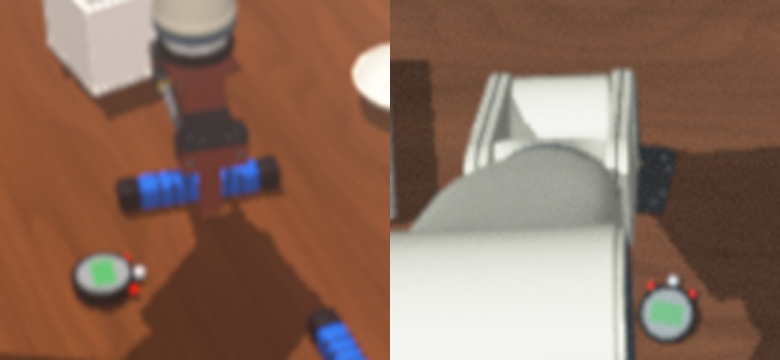

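```bash
python3 -m handwheel '[{"gripper": 0, "tx": 0, "ty": 0, "tz": 0.016, "rx": 0, "ry": 0, "rz": 0}, {"gripper": 0, "tx": 0, "ty": 0.002, "tz": 0, "rx": 0, "ry": 0, "rz": 0}, {"gripper": 1, "tx": 0, "ty": 0, "tz": 0, "rx": 0, "ry": 0, "rz": 0}, {"gripper": 1, "tx": 0, "ty": 0, "tz": 0, "rx": 0, "ry": 0, "rz": 0}, {"gripper": 1, "tx": 0, "ty": 0, "tz": 0, "rx": 0, "ry": 0, "rz": 0}, {"gripper": 1, "tx": 0, "ty": 0, "tz": 0, "rx": 0, "ry": 0, "rz": 0}]'
python3 - <<'E'
from h import *
p,r,o=cur(); print(p,o["orientation"],o["qpos"].tolist(),o["ft_force"],o["moment"],o["width"])
E
```

```text
t: 4.28
ee_pos: [510.4, 43.8, 183.7]
orientation: [0.312, 3.126, 0.0]
ft_force: [0.1, -0.1, 0.2]
width: 51.0
[510.37268281  43.8399794  183.74885232] [3.11580760e-01 3.12599542e+00 6.42413061e-05] [0.062449049946237366, 0.6285765743022812, 1.977032850479845, 4.5185890468961475e-05, 0.5358706925316833, -1.3096942023226008] [ 0.08179995 -0.0811655   0.23992255] [-0.01014142 -0.00612887 -0.01918382] 50.96095406055323
```

```bash
python3 -m handwheel '[{"gripper": 1, "tx": 0, "ty": 0, "tz": 0, "rx": 0, "ry": 0, "rz": 0}, {"gripper": 1, "tx": 0, "ty": 0, "tz": 0, "rx": 0, "ry": 0, "rz": 0}, {"gripper": 1, "tx": 0, "ty": 0, "tz": 0, "rx": 0, "ry": 0, "rz": 0}, {"gripper": 1, "tx": 0, "ty": 0, "tz": 0, "rx": 0, "ry": 0, "rz": 0}]'
```

```text
t: 4.78
ee_pos: [510.4, 43.9, 183.7]
orientation: [0.311, 3.126, 0.0]
ft_force: [0.9, 0.4, -0.2]
width: 27.8
```

Gripped. Lift 50 mm and read the moment.

```bash
python3 -m handwheel '[{"gripper": 1, "tx": 0, "ty": 0, "tz": -0.010, "rx": 0, "ry": 0, "rz": 0}, {"gripper": 1, "tx": 0, "ty": 0, "tz": -0.02, "rx": 0, "ry": 0, "rz": 0}, {"gripper": 1, "tx": 0, "ty": 0, "tz": -0.02, "rx": 0, "ry": 0, "rz": 0},{"gripper": 1, "tx": 0, "ty": 0, "tz": 0, "rx": 0, "ry": 0, "rz": 0}, {"gripper": 1, "tx": 0, "ty": 0, "tz": 0, "rx": 0, "ry": 0, "rz": 0}, {"gripper": 1, "tx": 0, "ty": 0, "tz": 0, "rx": 0, "ry": 0, "rz": 0}]'
python3 - <<'E'
from h import *
from workcell import viewer
for n in ("side","side","top"):
    p,r,o=cur(); print(p,o["qpos"].tolist(),o["ft_force"],o["moment"],o["width"])
    q=viewer.get_image(n); im=q["image"][:,:,::-1]
    if n=="side":
        u,v=proj(q,np.array([510,44,60])).astype(int)
        c=im[v-60:v+60,u-80:u+80]; cv2.imwrite(f"pics/lift1.png",cv2.resize(c,None,fx=4,fy=4,interpolation=cv2.INTER_CUBIC))
E
```

```text
t: 5.52
ee_pos: [510.0, 43.8, 232.9]
orientation: [-0.311, -3.125, 0.0]
ft_force: [0.0, 0.4, -3.8]
width: 27.6
[509.97289491  43.78874217 232.91971287] [0.06240880071437681, 0.5344088345639754, 1.972507163958076, -3.489447311817296e-05, 0.6361775082095761, -1.309719250079067] [ 0.01529008  0.44170617 -3.81578894] [-0.05828887 -0.14712228 -0.01427225] 27.63534964102106
[510.06178579  43.80534562 232.96998303] [0.06242536750639529, 0.5343864143058816, 1.9723347598340397, -1.292446871369397e-06, 0.6362486007508913, -1.3096981737608258] [-0.72508663  0.37085186 -4.42357761] [-0.00515475 -0.18163868 -0.0162813 ] 27.768785732089157
[510.09359207  43.78005843 232.99971587] [0.06237566312135374, 0.5343565892864435, 1.9722705210340437, -2.478470983926555e-05, 0.6363192978102333, -1.3097248031084425] [-0.02215956  0.01299638 -3.28126012] [-0.01664443 -0.16803974 -0.05274113] 27.739359911257978
```

View pics/lift1.png

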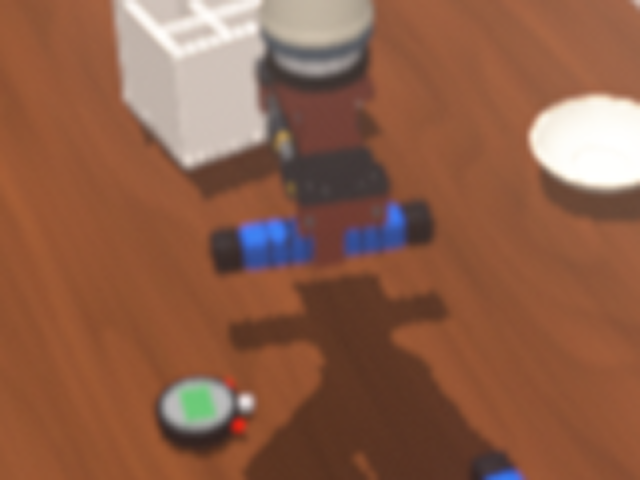

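```bash
python3 - <<'E'
import numpy as np
from scipy.optimize import least_squares
D=[((1.3059984,.4230546,1.6299041),(152.0537,606.2,404.7017)),((.5382711,.2749792,2.0513632),(382.714,242.3715,337.7996)),((.0543226,.4152956,1.9474804),(511.3343,39.7009,300.4267)),
((.0588826,.5948086,1.9770878),(510.546,42.0156,201.028)),((.062449,.6285766,1.9770328),(510.3727,43.84,183.7489)),((.06237566,.53435659,1.97227052),(510.0936,43.78,233.0))]
A=[];b=[]
for (q1,q2,q3),(x,y,z) in D:
    r=x*np.cos(q1)+y*np.sin(q1)
    s=q2+q3
    A.append([1,0,np.sin(q2),np.sin(s),np.cos(s)]);b.append(r)
    A.append([0,1,np.cos(q2),np.cos(s),-np.sin(s)]);b.append(z)
A=np.array(A);b=np.array(b)
x,res,_,sv=np.linalg.lstsq(A,b,rcond=None);print(x,(A@x-b).round(1),sv)
E
```

```text
[1.32063763e-01 1.84802304e+02 5.62797109e+02 4.84782830e+02
 7.72948509e+01] [-0.   0.  -0.  -0.  -0.  -0.  -0.2  0.   0.1  0.   0.2  0. ] [4.22663276 3.44899674 0.32406984 0.32314309 0.17479771]
```

```bash
cat > kin.py <<'E'
import numpy as np
from scipy.spatial.transform import Rotation as R
from scipy.optimize import least_squares
LO=np.array([-3,-.9,.09,-1.31,.11,-2.54]);HI=np.array([3,2.11,2.58,4.45,2.69,2.54])
D6=100.;S4=1
def fk(q,d6=None,s4=None):
    d6=D6 if d6 is None else d6; s4=S4 if s4 is None else s4
    s=q[1]+q[2]
    r=562.8*np.sin(q[1])+484.8*np.sin(s)+77.3*np.cos(s)
    z=184.8+d6+562.8*np.cos(q[1])+484.8*np.cos(s)-77.3*np.sin(s)
    Rz=R.from_euler('z',q[0]); 
    Ro=Rz*R.from_euler('y',s)*R.from_euler('z',s4*q[3])*R.from_euler('y',q[4])*R.from_euler('z',q[5]+np.pi/2)
    return Rz.apply([r,11.9,z])+Ro.apply([0,0,d6]),Ro
def ik(p,Ro,q0,**k):
    f=lambda q:np.r_[(fk(q,**k)[0]-p)/100,(Ro.inv()*fk(q,**k)[1]).as_rotvec()]
    s=least_squares(f,np.clip(q0,LO+.01,HI-.01),bounds=(LO,HI),xtol=1e-12,ftol=1e-12); return s.x,s.cost
E
python3 - <<'E'
from h import *; import kin
a=np.radians(7.6); ex=np.array([-np.sin(a),np.cos(a),0]); ey=np.array([-np.cos(a),-np.sin(a),0])
rng=np.random.default_rng(0)
p,r,o=cur(); print(kin.fk(o["qpos"])[0]-p,(kin.fk(o["qpos"])[1].inv()*r).as_rotvec())
for s4 in (1,-1):
  for sg in(1,-1):
    for d6 in (80,120):
     for g in ([495.7,282.7,140],[608.7,297.8,140],[495.7,282.7,270],[608.7,297.8,270]):
      Ro=rotzy(ex,sg*ey); P=np.array(g)-163*ex
      S=set()
      for _ in range(15):
        q,c=kin.ik(P,Ro,rng.uniform(kin.LO,kin.HI),d6=d6,s4=s4)
        if c<1e-6:S.add(tuple(q.round(2)))
      print(s4,sg,d6,g,S)
E
```

```text
[-0.02083323 -0.00101185 -0.01504509] [-2.41614454e-16 -2.24040215e-16 -8.33613828e-17]
1 1 80 [495.7, 282.7, 140] {(np.float64(0.06), np.float64(0.88), np.float64(1.91), np.float64(1.5), np.float64(1.6), np.float64(1.92))}
1 1 80 [608.7, 297.8, 140] {(np.float64(0.07), np.float64(0.95), np.float64(1.65), np.float64(1.52), np.float64(1.6), np.float64(2.12))}
1 1 80 [495.7, 282.7, 270] {(np.float64(0.06), np.float64(0.63), np.float64(1.94), np.float64(1.51), np.float64(1.61), np.float64(2.14))}
1 1 80 [608.7, 297.8, 270] {(np.float64(0.07), np.float64(0.73), np.float64(1.68), np.float64(1.52), np.float64(1.61), np.float64(2.3))}
1 1 120 [495.7, 282.7, 140] {(np.float64(-0.02), np.float64(0.96), np.float64(1.88), np.float64(1.43), np.float64(1.62), np.float64(1.87))}
1 1 120 [608.7, 297.8, 140] {(np.float64(0.01), np.float64(1.02), np.float64(1.62), np.float64(1.46), np.float64(1.63), np.float64(2.07))}
1 1 120 [495.7, 282.7, 270] {(np.float64(-0.02), np.float64(0.71), np.float64(1.93), np.float64(1.44), np.float64(1.64), np.float64(2.07))}
1 1 120 [608.7, 297.8, 270] {(np.float64(0.01
[... 1072 characters left out ...]
}
1 -1 120 [608.7, 297.8, 270] {(np.float64(0.01), np.float64(0.8), np.float64(1.67), np.float64(1.47), np.float64(1.65), np.float64(-0.9))}
-1 1 80 [495.7, 282.7, 140] set()
-1 1 80 [608.7, 297.8, 140] set()
-1 1 80 [495.7, 282.7, 270] set()
-1 1 80 [608.7, 297.8, 270] set()
-1 1 120 [495.7, 282.7, 140] set()
-1 1 120 [608.7, 297.8, 140] set()
-1 1 120 [495.7, 282.7, 270] set()
-1 1 120 [608.7, 297.8, 270] set()
-1 -1 80 [495.7, 282.7, 140] set()
-1 -1 80 [608.7, 297.8, 140] set()
-1 -1 80 [495.7, 282.7, 270] set()
-1 -1 80 [608.7, 297.8, 270] set()
-1 -1 120 [495.7, 282.7, 140] set()
-1 -1 120 [608.7, 297.8, 140] set()
-1 -1 120 [495.7, 282.7, 270] set()
-1 -1 120 [608.7, 297.8, 270] set()
```

```bash
python3 -m handwheel '[{"gripper": 1, "tx": 0, "ty": 0, "tz": 0, "rx": 0, "ry": 0, "rz": -7.5}, {"gripper": 1, "tx": 0, "ty": 0, "tz": 0, "rx": 0, "ry": 0, "rz": -7.5}, {"gripper": 1, "tx": 0, "ty": 0, "tz": 0, "rx": 0, "ry": 0, "rz": -7.5}, {"gripper": 1, "tx": 0, "ty": 0, "tz": 0, "rx": 0, "ry": 0, "rz": -7.5}, {"gripper": 1, "tx": 0, "ty": 0, "tz": 0, "rx": 0, "ry": 0, "rz": -7.5}, {"gripper": 1, "tx": 0, "ty": 0, "tz": 0, "rx": 0, "ry": 0, "rz": -7.5}, {"gripper": 1, "tx": 0, "ty": 0, "tz": 0, "rx": 0, "ry": 0, "rz": -7.5}, {"gripper": 1, "tx": 0, "ty": 0, "tz": 0, "rx": 0, "ry": 0, "rz": -7.5}]'
python3 -m handwheel '[{"gripper": 1, "tx": 0, "ty": 0, "tz": 0, "rx": 0, "ry": 0, "rz": 0},{"gripper": 1, "tx": 0, "ty": 0, "tz": 0.02, "rx": 0, "ry": 0, "rz": 0},{"gripper": 1, "tx": 0, "ty": 0, "tz": 0.02, "rx": 0, "ry": 0, "rz": 0},{"gripper": 1, "tx": 0, "ty": 0, "tz": 0.006, "rx": 0, "ry": 0, "rz": 0},{"gripper": 1, "tx": 0, "ty": 0, "tz": 0, "rx": 0, "ry": 0, "rz": 0},{"gripper": 1, "tx": 0, "ty": 0, "tz": 0, "rx": 0, "ry": 0, "rz": 0}]'
python3 - <<'E'
from h import *
p,r,o=cur(); print(p,o["qpos"].round(3),o["ft_force"],o["moment"],r.as_matrix()[:,1])
E
```

```text
t: 6.68
ee_pos: [510.3, 43.8, 233.3]
orientation: [1.299, -2.86, -0.0]
ft_force: [0.6, -0.2, -3.4]
width: 28.0
t: 7.42
ee_pos: [510.7, 43.8, 188.2]
orientation: [-1.292, 2.863, -0.0]
ft_force: [0.9, -0.4, -4.3]
width: 28.1
[510.68625207  43.82650892 188.22590644] [ 0.062  0.62   1.977  0.     0.544 -2.356] [ 0.85353551 -0.44116981 -4.31896521] [ 0.23121148 -0.11072647  0.02584305] [-7.49855166e-01  6.61601706e-01 -6.42115811e-04]
```

```bash
python3 -m handwheel '[{"gripper": 1, "tx": 0, "ty": 0, "tz": 0.003, "rx": 0, "ry": 0, "rz": 0},{"gripper": 1, "tx": 0, "ty": 0, "tz": 0.001, "rx": 0, "ry": 0, "rz": 0},{"gripper": 1, "tx": 0, "ty": 0, "tz": 0, "rx": 0, "ry": 0, "rz": 0},{"gripper": 1, "tx": 0, "ty": 0, "tz": 0, "rx": 0, "ry": 0, "rz": 0}]'
python3 - <<'E'
from h import *
p,r,o=cur(); print(p,o["ft_force"],o["moment"])
E
```

```text
t: 7.92
ee_pos: [510.5, 43.8, 183.9]
orientation: [-1.293, 2.863, -0.0]
ft_force: [-0.1, 1.1, -0.9]
width: 27.8
[510.50156637  43.84787078 183.88344935] [-0.11652758  1.11729092 -0.85200783] [0.13704599 0.02544752 0.01164839]
```

```bash
python3 -m handwheel '[{"gripper": 0, "tx": 0, "ty": 0, "tz": 0, "rx": 0, "ry": 0, "rz": 0},{"gripper": 0, "tx": 0, "ty": 0, "tz": 0, "rx": 0, "ry": 0, "rz": 0},{"gripper": 0, "tx": 0, "ty": 0, "tz": 0, "rx": 0, "ry": 0, "rz": 0},{"gripper": 0, "tx": 0, "ty": 0, "tz": -0.02, "rx": 0, "ry": 0, "rz": 0},{"gripper": 0, "tx": 0, "ty": 0, "tz": -0.03, "rx": 0, "ry": 0, "rz": 0},{"gripper": 0, "tx": -0.025, "ty": 0, "tz": -0.01, "rx": 0, "ry": 0, "rz": 10},{"gripper": 0, "tx": -0.025, "ty": 0.004, "tz": 0, "rx": 0, "ry": 0, "rz": 10},{"gripper": 0, "tx": 0, "ty": 0, "tz": 0, "rx": 0, "ry": 0, "rz": 10}]'
python3 -m handwheel '[{"gripper": 0, "tx": 0, "ty": 0, "tz": 0, "rx": 0, "ry": 0, "rz": 10},{"gripper": 0, "tx": 0, "ty": 0, "tz": 0, "rx": 0, "ry": 0, "rz": 10},{"gripper": 0, "tx": 0, "ty": 0, "tz": 0, "rx": 0, "ry": 0, "rz": 10},{"gripper": 0, "tx": 0, "ty": 0, "tz": 0, "rx": 0, "ry": 0, "rz": 10},{"gripper": 0, "tx": 0, "ty": 0, "tz": 0, "rx": 0, "ry": 0, "rz": 10},{"gripper": 0, "tx": 0, "ty": 0, "tz": 0, "rx": 0, "ry": 0, "rz": 10},{"gripper": 0, "tx": 0, "ty": 0, "tz": 0, "rx": 0, "ry": 0, "rz": 10},{"gripper": 0, "tx": 0, "ty": 0, "tz": 0, "rx": 0, "ry": 0, "rz": 10}]'
python3 -m handwheel '[{"gripper": 0, "tx": 0, "ty": 0, "tz": 0, "rx": 0, "ry": 0, "rz": 10},{"gripper": 0, "tx": 0, "ty": 0, "tz": 0, "rx": 0, "ry": 0, "rz": 10},{"gripper": 0, "tx": 0, "ty": 0, "tz": 0, "rx": 0, "ry": 0, "rz": 10},{"gripper": 0, "tx": 0, "ty": 0, "tz": 0, "rx": 0, "ry": 0, "rz": 10},{"gripper": 0, "tx": 0, "ty": 0, "tz": 0, "rx": 0, "ry": 0, "rz": 10},{"gripper": 0, "tx": 0, "ty": 0, "tz": 0, "rx": 0, "ry": 0, "rz": 10},{"gripper": 0, "tx": 0, "ty": 0, "tz": 0, "rx": 0, "ry": 0, "rz": 10},{"gripper": 0, "tx": 0, "ty": 0, "tz": 0, "rx": 0, "ry": 0, "rz": 0}]'
cat > see.py <<'E'
import sys
from h import *
from workcell import viewer
def see(name,ctr,hw=80,hh=60,fx=3):
    out=[]
    P={}
    for n in ("side","top"):
        q=viewer.get_image(n); P[n]=q; im=cv2.copyMakeBorder(q["image"][:,:,::-1],100,100,100,100,cv2.BORDER_CONSTANT)
        u,v=proj(q,np.array(ctr)).astype(int)+100
        out.append(cv2.resize(im[v-hh:v+hh,u-hw:u+hw],None,fx=fx,fy=fx,interpolation=cv2.INTER_CUBIC)[:, :395])
        if fx*2*hw>400: out[-1]=cv2.resize(im[v-hh:v+hh,u-hw:u+hw],(395,int(395*hh/hw)),interpolation=cv2.INTER_CUBIC)
    cv2.imwrite(f"pics/{name}.png",np.hstack(out)); return P
def blue(q):
    W=deproj(q); im=q["image"].astype(int); ok=q["range_z"]>0
    b=((im[...,2]>im[...,0]+50)&(im[...,2]>im[...,1]+40)&ok).astype(np.uint8)
    b=cv2.morphologyEx(b,cv2.MORPH_CLOSE,np.ones((5,5)))
    k,l,s,c=cv2.connectedComponentsWithStats(b)
    for i in range(1,k):
        P=W[(l==i)&ok]
        if s[i,4]<40 or not(0<np.median(P[:,2])<200): continue
        r=cv2.minAreaRect(P[:,:2].astype(np.float32))
        print("blue",c[i].round(),s[i,4],np.round(r[0],1),np.round(r[1],1),round(r[2],1),"z",np.percentile(P[:,2],[5,50,95]).round(1))
E
python3 - <<'E'
from see import *
p,r,o=cur(); print(p,o["qpos"].round(3),o["ft_force"],r.as_matrix()[:,1],o["width"])
P=see("relay1",[510,44,20])
for n in P: print(n); blue(P[n])
E
```

```text
t: 8.93
ee_pos: [545.1, 82.4, 244.2]
orientation: [-0.501, 3.099, 0.0]
ft_force: [-0.9, -0.1, -0.6]
width: 88.0
t: 9.93
ee_pos: [543.9, 81.3, 243.7]
orientation: [-1.611, -2.697, 0.0]
ft_force: [-0.6, -0.3, 0.2]
width: 87.8
t: 10.92
ee_pos: [543.9, 81.3, 243.7]
orientation: [-2.862, -1.295, 0.0]
ft_force: [0.1, 0.3, 0.3]
width: 87.6
[543.88896067  81.27897746 243.66307073] [ 0.127  0.553  1.886 -0.     0.702  0.847] [0.12112122 0.32293231 0.30484162] [ 7.51319565e-01 -6.59938565e-01 -4.80437980e-05] 87.57621130923314
side
blue [246. 211.] 267 [507.   46.3] [131.2  41.2] 48.8 z [18.8 28.2 32.4]
blue [298. 276.] 418 [ 538.1 -258.8] [145.2  41.2] 87.9 z [18.5 27.9 31.4]
top
blue [339. 230.] 349 [ 532.3 -268.3] [127.   30.8] 86.3 z [20.4 26.5 32.1]
blue [249. 242.] 147 [490.2  16.9] [60.7 28.9] 47.0 z [20.1 26.6 31.2]
```

View pics/relay1.png

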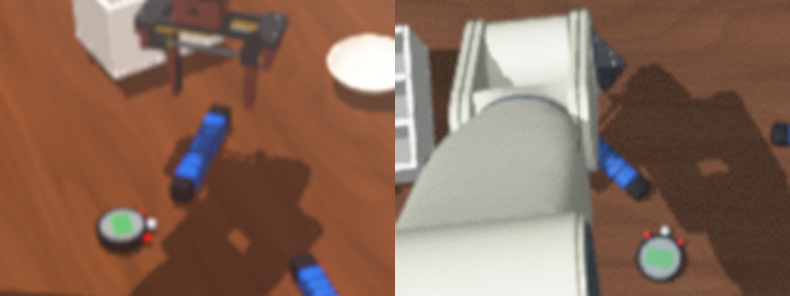

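```bash
python3 -m handwheel '[{"gripper": 0, "tx": 0, "ty": 0, "tz": 0.03, "rx": 0, "ry": 0, "rz": 0},{"gripper": 0, "tx": 0, "ty": 0, "tz": 0.02, "rx": 0, "ry": 0, "rz": 0},{"gripper": 0.5, "tx": 0, "ty": 0, "tz": 0.01, "rx": 0, "ry": 0, "rz": 0},{"gripper": 1, "tx": 0, "ty": 0, "tz": 0, "rx": 0, "ry": 0, "rz": 0},{"gripper": 1, "tx": 0, "ty": 0, "tz": 0, "rx": 0, "ry": 0, "rz": 0},{"gripper": 1, "tx": 0, "ty": 0, "tz": 0, "rx": 0, "ry": 0, "rz": 0},{"gripper": 1, "tx": 0, "ty": 0, "tz": 0, "rx": 0, "ry": 0, "rz": 0},{"gripper": 1, "tx": 0, "ty": 0, "tz": 0, "rx": 0, "ry": 0, "rz": 0}]'
python3 -m handwheel '[{"gripper": 1, "tx": 0, "ty": 0, "tz": 0, "rx": 0, "ry": 0, "rz": 0},{"gripper": 1, "tx": 0, "ty": 0, "tz": 0, "rx": 0, "ry": 0, "rz": 0},{"gripper": 1, "tx": 0, "ty": 0, "tz": 0, "rx": 0, "ry": 0, "rz": 0}]'
```

```text
t: 12.02
ee_pos: [544.0, 81.3, 183.8]
orientation: [2.863, 1.293, 0.0]
ft_force: [-0.2, -0.3, 0.4]
width: 31.1
t: 12.4
ee_pos: [543.9, 81.3, 183.8]
orientation: [-2.863, -1.293, -0.0]
ft_force: [-0.7, 0.3, 2.0]
width: 27.9
```

```bash
python3 - <<'E'
from h import *; import kin
p,r,o=cur()
p=np.array([543.9,81.3,183.8])
r0=rotzy([0,0,-1],[.7513,-.66,0])
piv=p+r0.apply([-135,0,183.8]); print("pivot",piv)
wps=[];q=o["qpos"]
for k in range(1,11):
    rr=r0*R.from_rotvec([0,np.radians(9*k),0])
    P=piv+rr.apply(-np.array([-135,0,183.8]))+[0,0,2.5*k]
    wps.append((P,rr,1)); q,c=kin.ik(P,rr,q); print(k,P.round(),q.round(2),c)
plan(p,r0,wps,1)
E
```

```text
pivot [ 4.54802303e+02 -2.01228788e+01  2.84217094e-14]
1 [524.  58. 205.] [0.07 0.59 1.97 0.24 0.48 0.58] 1.1728617412778449e-21
2 [502.  34. 222.] [-0.    0.54  2.04  0.61  0.42  0.18] 2.404289190155631e-20
3 [479.   8. 233.] [-0.09  0.5   2.11  1.03  0.44 -0.29] 1.2659558761151691e-21
4 [456. -19. 238.] [-0.18  0.48  2.17  1.35  0.54 -0.67] 4.0887967515458865e-23
5 [432. -46. 238.] [-0.28  0.49  2.22  1.53  0.7  -0.94] 7.540243997961193e-27
6 [409. -72. 232.] [-0.39  0.52  2.26  1.62  0.87 -1.12] 6.359654259313284e-28
7 [387. -97. 221.] [-0.5   0.58  2.28  1.65  1.06 -1.26] 8.383276670410357e-29
8 [ 367. -120.  205.] [-0.6   0.67  2.29  1.64  1.24 -1.38] 7.486028680372547e-30
9 [ 349. -141.  185.] [-0.68  0.77  2.29  1.6   1.41 -1.48] 5.577951644346595e-30
10 [ 333. -158.  160.] [-0.75  0.88  2.27  1.54  1.57 -1.57] 7.667028500992433e-30
[{"gripper": 1, "tx": -0.03, "ty": 0, "tz": -0.021, "rx": 0, "ry": 9.0, "rz": 0}, {"gripper": 1, "tx": -0.03, "ty": 0, "tz": -0.022, "rx": 0, "ry": 9.0, "rz": 0}, {"gripper": 1, "tx": -0.03, "ty": 0, "tz": -0.021, "rx": 0, "ry": 9.0, "rz": 0}, {"gripper": 1, "tx": -0.029, "ty": 0, "tz": -0.021, "rx": 0, "ry": 9.0, "rz": 0}, {"gripper": 1, "tx": -0.029, "ty": 0, "tz": -0.021, "rx": 0, "ry": 9.0, "rz": 0}, {"gripper": 1, "tx": -0.029, "ty": 0, "tz": -0.021, "rx": 0, "ry": 9.0, "rz": 0}, {"gripper": 1, "tx": -0.028, "ty": 0, "tz": -0.02, "rx": 0, "ry": 9.0, "rz": 0}, {"gripper": 1, "tx": -0.029, "ty": 0, "tz": -0.02, "rx": 0, "ry": 9.0, "rz": 0}]
[{"gripper": 1, "tx": -0.028, "ty": 0, "tz": -0.02, "rx": 0, "ry": 9.0, "rz": 0}, {"gripper": 1, "tx": -0.028, "ty": 0, "tz": -0.019, "rx": 0, "ry": 9.0, "rz": 0}]
end [ 333.3 -158.4  159.6] [-1.7172 -0.7772 -1.7172]
```

```bash
python3 - <<'E'
from h import *; import kin
p=np.array([543.9,81.3,183.8])
r0=rotzy([0,0,-1],[.7513,-.66,0])
piv=p+r0.apply([-135,0,183.8])
wps=[]
for k in range(1,9):
    rr=r0*R.from_rotvec([0,np.radians(4.5*k),0])
    P=piv+rr.apply(-np.array([-135,0,183.8]))+[0,0,2.5*k]
    wps.append((P,rr,1))
plan(p,r0,wps,1)
E
```

```text
[{"gripper": 1, "tx": -0.015, "ty": 0, "tz": -0.013, "rx": 0, "ry": 4.5, "rz": 0}, {"gripper": 1, "tx": -0.015, "ty": 0, "tz": -0.012, "rx": 0, "ry": 4.5, "rz": 0}, {"gripper": 1, "tx": -0.014, "ty": 0, "tz": -0.012, "rx": 0, "ry": 4.5, "rz": 0}, {"gripper": 1, "tx": -0.014, "ty": 0, "tz": -0.013, "rx": 0, "ry": 4.5, "rz": 0}, {"gripper": 1, "tx": -0.014, "ty": 0, "tz": -0.012, "rx": 0, "ry": 4.5, "rz": 0}, {"gripper": 1, "tx": -0.014, "ty": 0, "tz": -0.013, "rx": 0, "ry": 4.5, "rz": 0}, {"gripper": 1, "tx": -0.014, "ty": 0, "tz": -0.012, "rx": 0, "ry": 4.5, "rz": 0}, {"gripper": 1, "tx": -0.013, "ty": 0, "tz": -0.012, "rx": 0, "ry": 4.5, "rz": 0}]
end [455.8 -19.  248.1] [-2.5212 -1.141  -0.8192]
```

```bash
python3 -m handwheel '[{"gripper": 1, "tx": -0.015, "ty": 0, "tz": -0.013, "rx": 0, "ry": 4.5, "rz": 0}, {"gripper": 1, "tx": -0.015, "ty": 0, "tz": -0.012, "rx": 0, "ry": 4.5, "rz": 0}, {"gripper": 1, "tx": -0.014, "ty": 0, "tz": -0.012, "rx": 0, "ry": 4.5, "rz": 0}, {"gripper": 1, "tx": -0.014, "ty": 0, "tz": -0.013, "rx": 0, "ry": 4.5, "rz": 0}]'
python3 - <<'E'
from h import *; import kin
p,r,o=cur(); print(p,o["qpos"].round(3),o["ft_force"],o["moment"],o["width"])
for d in(80,100,120):
  f=kin.fk(o["qpos"],d6=d); print(d,f[0]-p,(f[1].inv()*r).as_rotvec())
E
```

```text
t: 12.9
ee_pos: [501.5, 33.5, 226.4]
orientation: [-2.716, -1.228, -0.433]
ft_force: [0.4, -0.3, -3.2]
width: 28.0
[501.50314288  33.49607979 226.43657683] [-0.017  0.526  2.054  0.614  0.423  0.159] [ 0.39295509 -0.30763958 -3.16410623] [-0.06109531  0.08532568 -0.00976283] 28.03348795517911
80 [ -9.81812547 -11.10528945  -2.38159664] [ 1.80411242e-16  1.38777878e-16 -7.97972799e-17]
100 [-5.71115119 -6.44326209 -1.39207436] [ 1.80411242e-16  1.38777878e-16 -7.97972799e-17]
120 [-1.60417691 -1.78123472 -0.40255208] [ 1.80411242e-16  1.38777878e-16 -7.97972799e-17]
```

```bash
sed -i 's/D6=100./D6=128./' kin.py; python3 - <<'E'
from see import *
P=see("arc1",[520,50,50])
for i in range(3):
  p,r,o=cur(); print(o["t"],p,o["ft_force"],o["moment"]); viewer.get_image("side")
E
```

```text
13.0 [500.92532753  32.83856771 226.58814739] [ 1.13174424 -0.10886115 -3.84092972] [-0.08001644  0.06307218 -0.02320877]
13.05 [501.62457172  33.26808348 226.40636573] [-0.15999198 -0.79166947 -3.75873314] [-0.06296114  0.11799033  0.02351052]
13.1 [502.14109011  33.66974307 226.28258534] [ 0.82396044 -0.49524908 -3.90045197] [-0.09472109  0.09486047  0.01506736]
```

View pics/arc1.png

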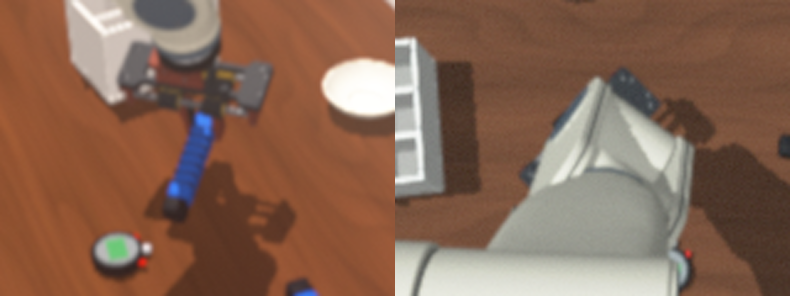

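```bash
python3 -m handwheel '[{"gripper": 1, "tx": 0, "ty": 0, "tz": 0, "rx": 0, "ry": -4.5, "rz": 0}, {"gripper": 1, "tx": 0, "ty": 0, "tz": 0, "rx": 0, "ry": -4.5, "rz": 0},{"gripper": 1, "tx": 0, "ty": 0, "tz": 0, "rx": 0, "ry": -4.5, "rz": 0},{"gripper": 1, "tx": 0, "ty": 0, "tz": 0, "rx": 0, "ry": -4.5, "rz": 0},{"gripper": 1, "tx": 0, "ty": 0, "tz": 0, "rx": 0, "ry": 0, "rz": 0},{"gripper": 1, "tx": 0, "ty": 0, "tz": 0, "rx": 0, "ry": 0, "rz": 0}]'
python3 - <<'E'
from see import *
P=see("arc2",[500,30,50])
for i in range(3):
  p,r,o=cur(); print(o["t"],p,r.as_matrix()[:,2].round(3),o["qpos"].round(3),o["ft_force"],o["moment"]); viewer.get_image("side")
E
```

```text
t: 13.9
ee_pos: [502.4, 34.3, 226.2]
orientation: [-2.863, -1.294, -0.002]
ft_force: [-0.7, 0.0, -3.6]
width: 27.9
14.0 [502.14075778  33.93410009 226.35290152] [ 0.  0. -1.] [4.400e-02 5.380e-01 1.993e+00 1.000e-03 6.100e-01 7.650e-01] [-0.81059361 -0.2570013  -3.96012456] [ 0.19365526 -0.13506976  0.00498782]
14.05 [502.1033988   33.85289432 226.3916858 ] [ 0.  0. -1.] [4.400e-02 5.380e-01 1.993e+00 1.000e-03 6.100e-01 7.660e-01] [-0.57681309 -0.18710114 -3.4283537 ] [ 0.20013113 -0.12437433  0.02803637]
14.1 [502.11333653  33.78704458 226.45746436] [ 0.  0. -1.] [4.300e-02 5.380e-01 1.993e+00 1.000e-03 6.100e-01 7.660e-01] [ 1.1567987  -0.49975227 -4.04902614] [ 0.24911466 -0.11438127  0.01156136]
```

View pics/arc2.png

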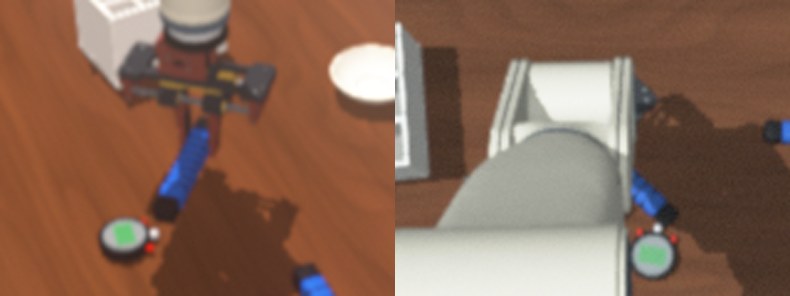

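```bash
python3 -m handwheel '[{"gripper": 1, "tx": 0.01, "ty": 0, "tz": -0.02, "rx": 0, "ry": 0, "rz": 0}, {"gripper": 1, "tx": 0.01, "ty": 0, "tz": -0.03, "rx": 0, "ry": 0, "rz": 0},{"gripper": 1, "tx": 0.02, "ty": 0, "tz": -0.03, "rx": 0, "ry": 0, "rz": 0},{"gripper": 1, "tx": 0.01, "ty": 0, "tz": -0.02, "rx": 0, "ry": 0, "rz": 0},{"gripper": 1, "tx": 0, "ty": 0, "tz": 0, "rx": 0, "ry": 0, "rz": 0},{"gripper": 1, "tx": 0, "ty": 0, "tz": 0, "rx": 0, "ry": 0, "rz": 0}]'
cat >> see.py <<'E'
def bluepts(q,ctr,rad=180,zmin=5):
    W=deproj(q); im=q["image"].astype(int); ok=q["range_z"]>0
    b=(im[...,2]>im[...,0]+40)&(im[...,2]>im[...,1]+35)&ok&(np.linalg.norm(W[...,:2]-np.array(ctr)[:2],axis=-1)<rad)&(W[...,2]>zmin)
    b=cv2.morphologyEx(b.astype(np.uint8),cv2.MORPH_OPEN,np.ones((3,3)))>0
    P=W[b]; c=P.mean(0); u,s,v=np.linalg.svd(P-c,full_matrices=False); t=(P-c)@v[0]
    d=v[0]*(1 if v[0][2]>0 else -1)
    print("blue pts",len(P),"c",c.round(1),"dir",d.round(3),"elev",np.degrees(np.arcsin(d[2])).round(1),"az",np.degrees(np.arctan2(d[1],d[0])).round(1),"span",(np.percentile(t,98)-np.percentile(t,2)).round(),"zrange",np.percentile(P[:,2],[2,98]).round())
E
python3 - <<'E'
from see import *
P=see("hang1",[520,50,100])
for n in P: bluepts(P[n],[530,60])
for i in range(2):
  p,r,o=cur(); print(o["t"],p,r.as_matrix()[:,2].round(3),o["ft_force"],o["moment"]); viewer.get_image("side")
E
```

```text
t: 14.9
ee_pos: [534.3, 71.0, 325.5]
orientation: [-2.863, -1.293, 0.003]
ft_force: [0.1, -1.1, -3.7]
width: 27.7
blue pts 321 c [499.8  26.9 154.8] dir [0.629 0.734 0.257] elev 14.9 az 49.4 span 116.0 zrange [138. 172.]
blue pts 148 c [477.2   6.  144.7] dir [0.762 0.579 0.29 ] elev 16.8 az 37.2 span 52.0 zrange [136. 155.]
15.0 [534.35960878  70.95637044 325.23997253] [-0.003 -0.    -1.   ] [ 0.08404228  0.03528615 -3.58220168] [ 0.21684342 -0.13012197  0.00405997]
15.05 [534.49099799  70.96528001 325.31399765] [-0.002 -0.    -1.   ] [-0.19112386 -0.98263082 -3.15587462] [ 0.21973474 -0.09609794 -0.01988077]
```

View pics/hang1.png

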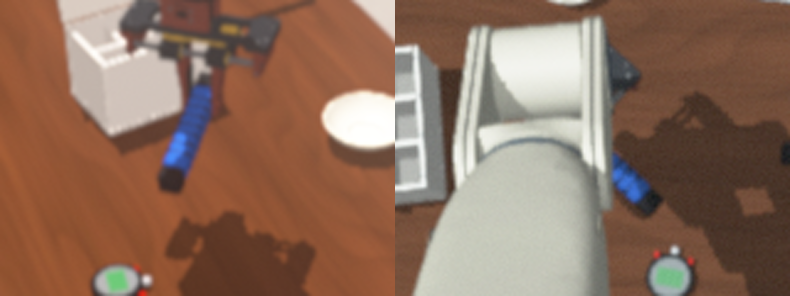

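```bash
cat > box.py <<'E'
from h import *; import kin
a=np.radians(7.6); ex=np.array([-np.sin(a),np.cos(a),0]); ey=np.array([-np.cos(a),-np.sin(a),0]); up=np.array([0,0,1.])
C=np.array([548.5,318,0])
def comp(i,j): return C+ex*i*28+ey*j*57
def Rup(droop):
    d=np.radians(droop); return rotzy(ex*np.cos(d)-up*np.sin(d),-ey)
def gpath(p0,R0,g1,R1,n,q):
    "grasp-linear path with slerp; returns waypoints"
    g0=p0+R0.apply([0,0,163]); full=(R0.inv()*R1).as_rotvec(); w=[]
    for k in range(1,n+1):
        Rk=R0*R.from_rotvec(full*k/n); P=g0+(g1-g0)*k/n-Rk.apply([0,0,163]); w.append((P,Rk,1))
        qn,c=kin.ik(P,Rk,q); print(k,P.round(),qn.round(2),"%.1e"%c,"dq/s",np.abs((qn-q)*8).round(1)); q=qn
    return w,q
E
python3 - <<'E'
from box import *
p,r,o=cur()
print(np.degrees((r.inv()*Rup(15)).magnitude()), comp(-1,-1),comp(-1,1))
g=comp(-1,-1)-6.8*ex+[0,0,290]-140*ex
w,q=gpath(p,r,g,Rup(15),16,o["qpos"])
plan(p,r,w,1)
E
```

```text
87.6159245305316 [608.70246472 297.78457912   0.        ] [495.70389313 282.70735063   0.        ]
1 [537.  63. 333.] [0.08 0.39 1.88 0.11 0.85 0.68] 7.6e-31 dq/s [0.3 0.1 0.  0.8 0.1 1.2]
2 [540.  55. 339.] [0.04 0.39 1.88 0.22 0.84 0.53] 1.2e-29 dq/s [0.3 0.1 0.  0.9 0.  1.2]
3 [543.  47. 344.] [0.01 0.38 1.87 0.33 0.85 0.38] 1.4e-30 dq/s [0.3 0.  0.  0.9 0.1 1.2]
4 [547.  39. 348.] [-0.03  0.38  1.87  0.43  0.88  0.23] 6.5e-30 dq/s [0.3 0.  0.  0.9 0.2 1.2]
5 [552.  31. 351.] [-0.06  0.39  1.86  0.54  0.91  0.1 ] 2.7e-30 dq/s [0.3 0.1 0.1 0.8 0.3 1.1]
6 [558.  24. 353.] [-0.09  0.4   1.85  0.63  0.96 -0.03] 9.6e-32 dq/s [0.2 0.1 0.1 0.7 0.4 1. ]
7 [564.  17. 354.] [-0.12  0.42  1.83  0.71  1.01 -0.15] 1.2e-31 dq/s [0.2 0.1 0.1 0.7 0.4 0.9]
8 [571.  11. 354.] [-0.14  0.44  1.82  0.78  1.07 -0.25] 8.9e-31 dq/s [0.2 0.2 0.1 0.6 0.5 0.8]
9 [578.   6. 353.] [-0.16  0.47  1.8   0.85  1.13 -0.35] 1.5e-30 dq/s [0.2 0.2 0.2 0.5 0.5 0.8]
10 [587.   1. 352.] [-0.18  0.49  1.77  0.91  1.2  -0.43] 1.5e-30 dq/s [0.1 0.2 0.2 0.5 0.5 0.7]
11 [596.  -2. 350.] [-0.19  0.52  1.75  0.96  1.27 -0.5 ] 
[... 1317 characters left out ...]
.0, "ry": 4.3, "rz": -2.6}, {"gripper": 1, "tx": -0.002, "ty": 0.009, "tz": -0.001, "rx": 2.0, "ry": 4.4, "rz": -2.6}, {"gripper": 1, "tx": -0.002, "ty": 0.009, "tz": -0.001, "rx": 2.0, "ry": 4.4, "rz": -2.6}, {"gripper": 1, "tx": -0.002, "ty": 0.011, "tz": 0, "rx": 2.0, "ry": 4.4, "rz": -2.6}, {"gripper": 1, "tx": -0.002, "ty": 0.01, "tz": 0, "rx": 2.0, "ry": 4.4, "rz": -2.6}, {"gripper": 1, "tx": -0.002, "ty": 0.011, "tz": 0.001, "rx": 2.0, "ry": 4.4, "rz": -2.6}, {"gripper": 1, "tx": -0.003, "ty": 0.012, "tz": 0.002, "rx": 2.0, "ry": 4.4, "rz": -2.6}, {"gripper": 1, "tx": -0.003, "ty": 0.011, "tz": 0.002, "rx": 2.0, "ry": 4.3, "rz": -2.6}]
end [648.5  -3.8 332.5] [-1.2878 -1.471  -0.9868]
```

```bash
python3 -m handwheel '[{"gripper": 1, "tx": -0.005, "ty": 0.007, "tz": -0.007, "rx": 2.0, "ry": 4.4, "rz": -2.6}, {"gripper": 1, "tx": -0.004, "ty": 0.007, "tz": -0.007, "rx": 2.0, "ry": 4.4, "rz": -2.6}, {"gripper": 1, "tx": -0.003, "ty": 0.007, "tz": -0.006, "rx": 2.0, "ry": 4.4, "rz": -2.6}, {"gripper": 1, "tx": -0.003, "ty": 0.008, "tz": -0.006, "rx": 2.0, "ry": 4.3, "rz": -2.6}, {"gripper": 1, "tx": -0.003, "ty": 0.007, "tz": -0.005, "rx": 2.0, "ry": 4.4, "rz": -2.6}, {"gripper": 1, "tx": -0.003, "ty": 0.008, "tz": -0.004, "rx": 2.0, "ry": 4.4, "rz": -2.6}, {"gripper": 1, "tx": -0.002, "ty": 0.008, "tz": -0.004, "rx": 2.0, "ry": 4.4, "rz": -2.7}, {"gripper": 1, "tx": -0.002, "ty": 0.009, "tz": -0.003, "rx": 1.9, "ry": 4.4, "rz": -2.6}]'
python3 -m handwheel '[{"gripper": 1, "tx": -0.002, "ty": 0.009, "tz": -0.002, "rx": 2.0, "ry": 4.3, "rz": -2.6}, {"gripper": 1, "tx": -0.002, "ty": 0.009, "tz": -0.001, "rx": 2.0, "ry": 4.4, "rz": -2.6}, {"gripper": 1, "tx": -0.002, "ty": 0.009, "tz": -0.001, "rx": 2.0, "ry": 4.4, "rz": -2.6}, {"gripper": 1, "tx": -0.002, "ty": 0.011, "tz": 0, "rx": 2.0, "ry": 4.4, "rz": -2.6}, {"gripper": 1, "tx": -0.002, "ty": 0.01, "tz": 0, "rx": 2.0, "ry": 4.4, "rz": -2.6}, {"gripper": 1, "tx": -0.002, "ty": 0.011, "tz": 0.001, "rx": 2.0, "ry": 4.4, "rz": -2.6}, {"gripper": 1, "tx": -0.003, "ty": 0.012, "tz": 0.002, "rx": 2.0, "ry": 4.4, "rz": -2.6}, {"gripper": 1, "tx": -0.003, "ty": 0.011, "tz": 0.002, "rx": 2.0, "ry": 4.3, "rz": -2.6}]'
python3 -m handwheel '[{"gripper": 1, "tx": 0, "ty": 0, "tz": 0, "rx": 0, "ry": 0, "rz": 0},{"gripper": 1, "tx": 0, "ty": 0, "tz": 0, "rx": 0, "ry": 0, "rz": 0},{"gripper": 1, "tx": 0, "ty": 0, "tz": 0, "rx": 0, "ry": 0, "rz": 0}]'
python3 - <<'E'
from see import *
from box import *
p,r,o=cur(); g=p+r.apply([0,0,163]); print(o["t"],p,r.as_matrix().round(3).tolist(),"grasp",g,o["qpos"].round(3))
P=see("up1",g-[0,0,60])
for n in P: bluepts(P[n],g,100,120)
E
```

```text
t: 16.1
ee_pos: [571.3, 10.8, 354.8]
orientation: [-2.104, -1.484, -0.592]
ft_force: [-0.2, -0.2, -4.0]
width: 27.8
t: 17.1
ee_pos: [649.2, -3.8, 332.4]
orientation: [-1.285, -1.472, -0.988]
ft_force: [0.8, -0.6, -3.9]
width: 27.5
t: 17.48
ee_pos: [648.7, -3.4, 334.0]
orientation: [-1.288, -1.473, -0.988]
ft_force: [-0.3, 0.4, -3.6]
width: 27.6
17.475 [648.6635654   -3.43075538 334.00010498] [[-0.036, 0.991, -0.128], [0.258, 0.133, 0.957], [0.965, 0.001, -0.261]] grasp [627.84947214 152.54338034 291.48137372] [-0.204  0.697  1.589  1.151  1.64  -0.777]
blue pts 68 c [622.1 145.4 199.2] dir [-0.084 -0.263  0.961] elev 73.9 az -107.8 span 31.0 zrange [184. 215.]
blue pts 22 c [612.7 155.8 217.7] dir [ 0.005 -0.068  0.998] elev 86.1 az -86.2 span 35.0 zrange [202. 237.]
```

View pics/up1.png

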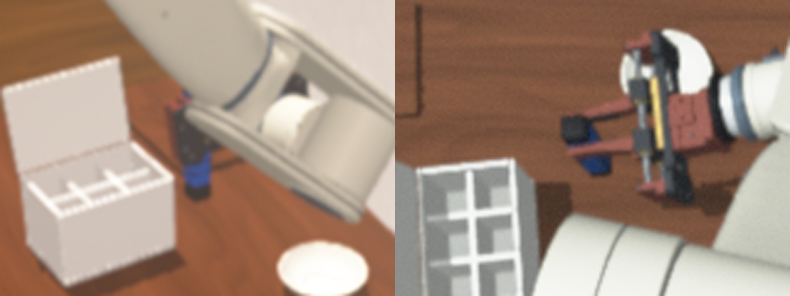

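```bash
cat >> see.py <<'E'
def overlay(name,ctr,axpt,d,jaw,lo=-135,hi=35,hw=50,hh=50):
    "axpt: handle axis point at grasp; d axis dir heavy->light; lines of its box"
    out=[];d=np.array(d)/np.linalg.norm(d);n=np.cross(d,jaw)
    for nm in ("side","top"):
        q=viewer.get_image(nm)
        im=cv2.resize(q["image"][:,:,::-1],None,fx=6,fy=6,interpolation=cv2.INTER_CUBIC)
        V={(i,j,k):proj(q,axpt+d*(lo,hi)[i]+jaw*14*j+n*14*k)*6+2.5 for i in(0,1) for j in(-1,1) for k in(-1,1)}
        for a in V:
            for b in V:
                if a<b and sum(x!=y for x,y in zip(a,b))==1: cv2.line(im,tuple(V[a].astype(int)),tuple(V[b].astype(int)),(0,0,255) if a[0]==b[0]==1 else (0,255,255),1)
        im=cv2.copyMakeBorder(im,400,400,400,400,cv2.BORDER_CONSTANT); u,v=(proj(q,np.array(ctr))*6+400).astype(int)
        out.append(cv2.resize(im[v-hh*6:v+hh*6,u-hw*6:u+hw*6],(398,int(398*hh/hw))))
    cv2.imwrite(f"pics/{name}.png",np.hstack(out))
E
python3 - <<'E'
from see import *
from box import *
p,r,o=cur(); g=p+r.apply([0,0,163])
overlay("ov1",g-[0,0,60],g+6.8*ex,up,-ey)
E
```

```text
(no output)
```

View pics/ov1.png

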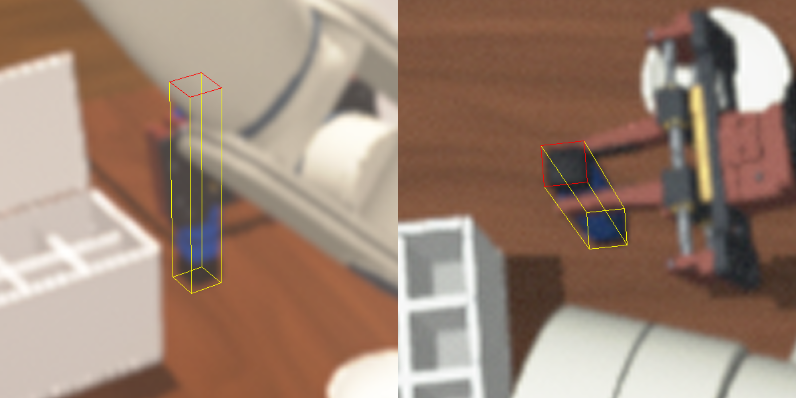

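```bash
python3 - <<'E'
from box import *
p,r,o=cur()
g=comp(-1,-1)-6.8*ex+[0,0,285]
w,q=gpath(p,r,g,Rup(15),4,o["qpos"])
a,b=plan(p,r,w,1)
w,q=gpath(a,b,g+[0,0,-140],Rup(15),7,q)
plan(a,b,w,1)
E
```

```text
1 [644.  31. 332.] [-0.16  0.69  1.61  1.18  1.6  -0.78] 2.0e-31 dq/s [0.4 0.1 0.2 0.3 0.3 0. ]
2 [640.  66. 331.] [-0.1   0.68  1.63  1.22  1.56 -0.78] 2.8e-30 dq/s [0.4 0.1 0.2 0.3 0.3 0. ]
3 [635. 100. 329.] [-0.05  0.68  1.65  1.25  1.52 -0.77] 5.5e-19 dq/s [0.4 0.  0.1 0.3 0.3 0. ]
4 [630. 135. 327.] [ 0.    0.67  1.66  1.29  1.48 -0.77] 3.7e-19 dq/s [0.4 0.  0.1 0.3 0.3 0. ]
[{"gripper": 1, "tx": 0.007, "ty": 0, "tz": 0.034, "rx": 0, "ry": 0, "rz": 0}, {"gripper": 1, "tx": 0.008, "ty": 0, "tz": 0.034, "rx": 0, "ry": 0, "rz": 0.1}, {"gripper": 1, "tx": 0.007, "ty": 0, "tz": 0.034, "rx": 0, "ry": 0.1, "rz": 0}, {"gripper": 1, "tx": 0.008, "ty": 0, "tz": 0.035, "rx": 0, "ry": 0, "rz": 0}]
end [630.3 135.5 327.5] [-1.287  -1.4705 -0.988 ]
1 [630. 135. 307.] [ 0.    0.7   1.67  1.3   1.47 -0.8 ] 7.3e-20 dq/s [0.  0.2 0.  0.  0.1 0.2]
2 [630. 135. 287.] [ 0.    0.73  1.67  1.3   1.46 -0.83] 1.4e-19 dq/s [0.  0.2 0.  0.  0.1 0.2]
3 [630. 135. 267.] [ 0.    0.77  1.67  1.3   1.46 -0.86] 1.9e-19 dq/s [0.  0.2 0.  0.  0.1 0.2]
4 [630. 135. 247.] [ 0.    0.8   1.67  1.3   1.45 -0.89] 2.6e
[... 223 characters left out ...]
.2]
7 [630. 135. 187.] [ 0.    0.89  1.65  1.32  1.43 -0.97] 3.1e-30 dq/s [0.  0.3 0.  0.  0.1 0.2]
[{"gripper": 1, "tx": -0.019, "ty": 0, "tz": 0.005, "rx": 0, "ry": 0, "rz": 0}, {"gripper": 1, "tx": -0.02, "ty": 0, "tz": 0.005, "rx": 0, "ry": 0, "rz": 0}, {"gripper": 1, "tx": -0.019, "ty": 0, "tz": 0.005, "rx": 0, "ry": 0, "rz": 0}, {"gripper": 1, "tx": -0.02, "ty": 0, "tz": 0.005, "rx": 0, "ry": 0, "rz": 0}, {"gripper": 1, "tx": -0.019, "ty": 0, "tz": 0.006, "rx": 0, "ry": 0, "rz": 0}, {"gripper": 1, "tx": -0.019, "ty": 0, "tz": 0.005, "rx": 0, "ry": 0, "rz": 0}, {"gripper": 1, "tx": -0.02, "ty": 0, "tz": 0.005, "rx": 0, "ry": 0, "rz": 0}]
end [630.4 135.1 186.8] [-1.287  -1.4705 -0.988 ]
```

```bash
python3 -m handwheel '[{"gripper": 1, "tx": 0.007, "ty": 0, "tz": 0.034, "rx": 0, "ry": 0, "rz": 0}, {"gripper": 1, "tx": 0.008, "ty": 0, "tz": 0.034, "rx": 0, "ry": 0, "rz": 0}, {"gripper": 1, "tx": 0.007, "ty": 0, "tz": 0.034, "rx": 0, "ry": 0, "rz": 0}, {"gripper": 1, "tx": 0.008, "ty": 0, "tz": 0.035, "rx": 0, "ry": 0, "rz": 0},{"gripper": 1, "tx": 0, "ty": 0, "tz": 0, "rx": 0, "ry": 0, "rz": 0},{"gripper": 1, "tx": 0, "ty": 0, "tz": 0, "rx": 0, "ry": 0, "rz": 0},{"gripper": 1, "tx": 0, "ty": 0, "tz": 0, "rx": 0, "ry": 0, "rz": 0}]'
python3 - <<'E'
from see import *
from box import *
p,r,o=cur(); g=p+r.apply([0,0,163]); print(o["t"],p,"grasp",g,"want",comp(-1,-1)-6.8*ex)
overlay("ov2",g-[0,0,60],g+6.8*ex,up,-ey)
E
```

```text
t: 18.55
ee_pos: [630.7, 134.6, 327.2]
orientation: [-1.288, -1.472, -0.989]
ft_force: [-0.0, -0.1, -3.9]
width: 27.3
18.55 [630.67179733 134.56768341 327.23989335] grasp [609.98296089 290.60524797 284.8931049 ] want [609.60180818 291.04431344   0.        ]
```

View pics/ov2.png

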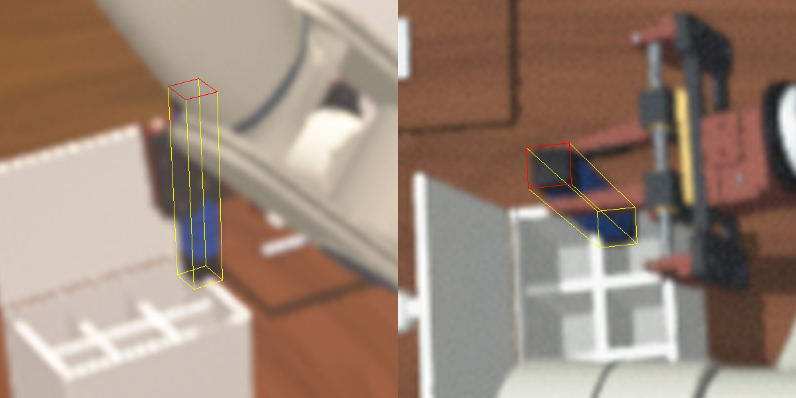

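```bash
python3 -m handwheel '[{"gripper": 1, "tx": -0.019, "ty": 0, "tz": 0.005, "rx": 0, "ry": 0, "rz": 0}, {"gripper": 1, "tx": -0.02, "ty": 0, "tz": 0.005, "rx": 0, "ry": 0, "rz": 0}, {"gripper": 1, "tx": -0.01, "ty": 0, "tz": 0.003, "rx": 0, "ry": 0, "rz": 0}, {"gripper": 1, "tx": -0.01, "ty": 0, "tz": 0.002, "rx": 0, "ry": 0, "rz": 0}, {"gripper": 1, "tx": 0, "ty": 0, "tz": 0, "rx": 0, "ry": 0, "rz": 0}, {"gripper": 1, "tx": 0, "ty": 0, "tz": 0, "rx": 0, "ry": 0, "rz": 0}]'
python3 - <<'E'
from see import *
from box import *
p,r,o=cur(); g=p+r.apply([0,0,163]); print(o["t"],p,"grasp",g,"want",comp(-1,-1)-6.8*ex,o["ft_force"])
overlay("ov3",g-[0,0,40],g+6.8*ex,up,-ey)
E
```

```text
t: 19.4
ee_pos: [630.8, 134.7, 266.6]
orientation: [-1.286, -1.473, -0.989]
ft_force: [-0.1, 0.3, -3.0]
width: 27.6
19.4 [630.80532434 134.69587378 266.61610147] grasp [609.94973665 290.73108191 224.3424893 ] want [609.60180818 291.04431344   0.        ] [-0.05591799  0.25451107 -3.01684436]
```

View pics/ov3.png

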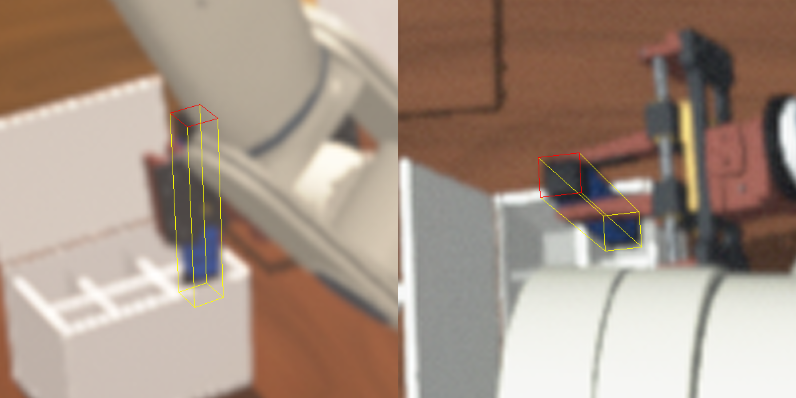

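```bash
python3 -m handwheel '[{"gripper": 1, "tx": -0.014, "ty": 0, "tz": 0.004, "rx": 0, "ry": 0, "rz": 0}, {"gripper": 1, "tx": -0.014, "ty": 0, "tz": 0.004, "rx": 0, "ry": 0, "rz": 0}, {"gripper": 1, "tx": -0.015, "ty": 0, "tz": 0.004, "rx": 0, "ry": 0, "rz": 0},{"gripper": 1, "tx": -0.014, "ty": 0, "tz": 0.004, "rx": 0, "ry": 0, "rz": 0}, {"gripper": 1, "tx": 0, "ty": 0, "tz": 0, "rx": 0, "ry": 0, "rz": 0}, {"gripper": 1, "tx": 0, "ty": 0, "tz": 0, "rx": 0, "ry": 0, "rz": 0}]'
python3 -m handwheel '[{"gripper": 1, "tx": -0.010, "ty": 0, "tz": 0.003, "rx": 0, "ry": 0, "rz": 0}, {"gripper": 1, "tx": -0.005, "ty": 0, "tz": 0.001, "rx": 0, "ry": 0, "rz": 0},{"gripper": 1, "tx": 0, "ty": 0, "tz": 0, "rx": 0, "ry": 0, "rz": 0}, {"gripper": 1, "tx": 0, "ty": 0, "tz": 0, "rx": 0, "ry": 0, "rz": 0}]'
python3 - <<'E'
from see import *
from box import *
p,r,o=cur(); g=p+r.apply([0,0,163]); print(o["t"],p,"grasp",g,"want",comp(-1,-1)-6.8*ex,o["ft_force"])
overlay("ov4",g-[0,0,20],g+6.8*ex,up,-ey)
E
```

```text
t: 20.25
ee_pos: [630.7, 135.3, 207.1]
orientation: [-1.287, -1.472, -0.988]
ft_force: [0.7, 0.1, -5.1]
width: 27.8
t: 20.75
ee_pos: [630.7, 135.3, 191.6]
orientation: [-1.287, -1.473, -0.988]
ft_force: [-0.7, 0.5, -3.0]
width: 27.7
20.75 [630.68296811 135.28852392 191.61524473] grasp [609.81231457 291.31803742 149.3280512 ] want [609.60180818 291.04431344   0.        ] [-0.70259846  0.45018079 -3.02817808]
```

View pics/ov4.png

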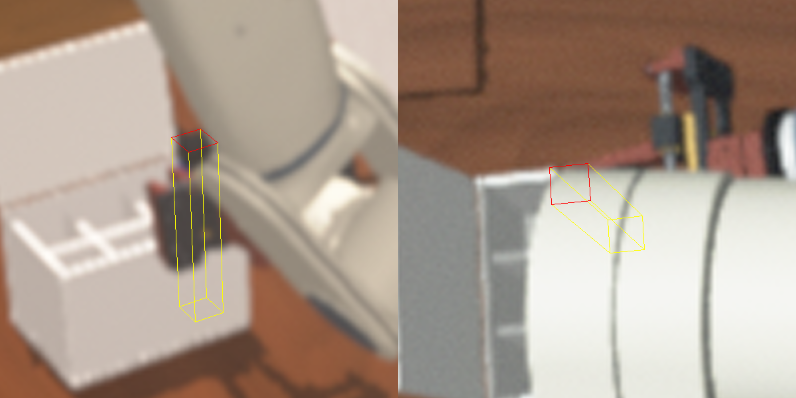

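Grasp 149, contact expected near 140. Go slowly.

```bash
python3 -m handwheel '[{"gripper": 1, "tx": -0.004, "ty": 0, "tz": 0.001, "rx": 0, "ry": 0, "rz": 0}, {"gripper": 1, "tx": -0.002, "ty": 0, "tz": 0, "rx": 0, "ry": 0, "rz": 0},{"gripper": 1, "tx": 0, "ty": 0, "tz": 0, "rx": 0, "ry": 0, "rz": 0}]'
python3 -m handwheel '[{"gripper": 1, "tx": -0.002, "ty": 0, "tz": 0.001, "rx": 0, "ry": 0, "rz": 0},{"gripper": 1, "tx": 0, "ty": 0, "tz": 0, "rx": 0, "ry": 0, "rz": 0}]'
```

```text
t: 21.22
ee_pos: [630.6, 134.7, 185.2]
orientation: [-1.287, -1.472, -0.988]
ft_force: [0.3, -0.0, -3.7]
width: 27.6
t: 21.48
ee_pos: [630.7, 135.2, 183.2]
orientation: [-1.287, -1.472, -0.988]
ft_force: [-0.7, -0.1, -3.7]
width: 27.7
```

```bash
python3 -m handwheel '[{"gripper": 1, "tx": -0.002, "ty": 0, "tz": 0, "rx": 0, "ry": 0, "rz": 0},{"gripper": 1, "tx": 0, "ty": 0, "tz": 0, "rx": 0, "ry": 0, "rz": 0}]'
python3 -m handwheel '[{"gripper": 1, "tx": -0.002, "ty": 0, "tz": 0.001, "rx": 0, "ry": 0, "rz": 0},{"gripper": 1, "tx": 0, "ty": 0, "tz": 0, "rx": 0, "ry": 0, "rz": 0}]'
```

```text
t: 21.72
ee_pos: [630.9, 134.6, 182.6]
orientation: [-1.284, -1.471, -0.99]
ft_force: [-1.7, -1.1, 4.2]
width: 28.0
t: 21.98
ee_pos: [631.2, 135.0, 181.8]
orientation: [-1.281, -1.47, -0.993]
ft_force: [-4.4, -3.6, 12.7]
width: 27.7
```

```bash
python3 -m handwheel '[{"gripper": 1, "tx": 0.002, "ty": 0, "tz": 0, "rx": 0, "ry": 0, "rz": 0},{"gripper": 0.3, "tx": 0, "ty": 0, "tz": 0, "rx": 0, "ry": 0, "rz": 0},{"gripper": 0.3, "tx": 0, "ty": 0, "tz": 0, "rx": 0, "ry": 0, "rz": 0},{"gripper": 0.3, "tx": 0, "ty": 0, "tz": 0, "rx": 0, "ry": 0, "rz": 0},{"gripper": 0.3, "tx": 0, "ty": 0, "tz": 0, "rx": 0, "ry": 0, "rz": 0},{"gripper": 0.3, "tx": 0, "ty": 0, "tz": 0, "rx": 0, "ry": 0, "rz": 0}]'
python3 - <<'E'
from see import *
from box import *
p,r,o=cur(); g=p+r.apply([0,0,163]); print(g,o["ft_force"])
overlay("ov5",g-[0,0,20],g+6.8*ex,up,-ey)
E
```

```text
t: 22.72
ee_pos: [630.6, 135.6, 181.0]
orientation: [-1.287, -1.473, -0.988]
ft_force: [0.5, -0.1, -0.3]
width: 61.2
[609.68766285 291.64661253 138.68842457] [ 0.48482817 -0.07886566 -0.27979036]
```

View pics/ov5.png

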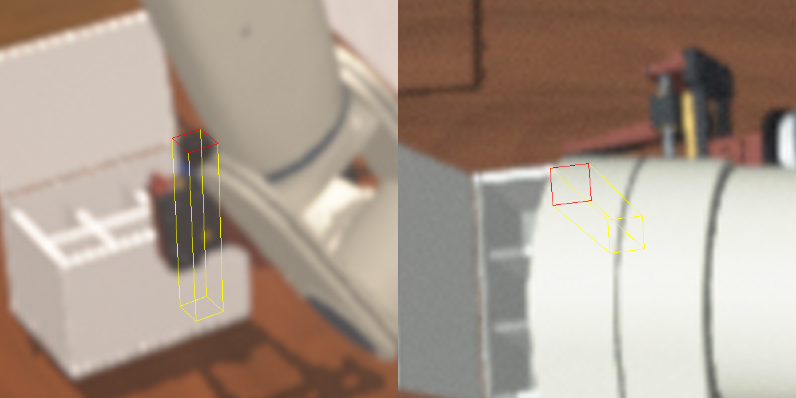

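```bash
python3 -m handwheel '[{"gripper": 0.3, "tx": 0, "ty": 0, "tz": -0.02, "rx": 0, "ry": 0, "rz": 0},{"gripper": 0.3, "tx": 0, "ty": 0, "tz": -0.03, "rx": 0, "ry": 0, "rz": 0},{"gripper": 0.3, "tx": 0, "ty": 0, "tz": -0.03, "rx": 0, "ry": 0, "rz": 0},{"gripper": 0.0, "tx": 0.02, "ty": 0, "tz": -0.04, "rx": 0, "ry": 0, "rz": 0},{"gripper": 0.0, "tx": 0.03, "ty": 0, "tz": -0.04, "rx": 0, "ry": 0, "rz": 0},{"gripper": 0.0, "tx": 0, "ty": 0, "tz": 0, "rx": 0, "ry": 0, "rz": 0}]'
python3 - <<'E'
from see import *
from box import *
p,r,o=cur(); print(o["t"],p,o["qpos"].round(3),o["ft_force"])
P=see("in1",comp(-1,-1)+[0,0,130])
# plan to handle 2 : centre (532,-268.5), dir (0.05,.998) az 87.2
for az in(-2.8,177.2): 
    print(az); w,q=gpath(p,r,np.array([532,-268.5,80.]),down(az),14,o["qpos"])
E
```

```text
t: 23.58
ee_pos: [650.5, -8.1, 274.4]
orientation: [-1.289, -1.476, -0.995]
ft_force: [-0.1, 0.2, -0.0]
width: 86.3
23.575 [650.52850619  -8.14725498 274.35547539] [-0.211  0.785  1.59   1.146  1.605 -0.864] [-0.14450759  0.19592599 -0.02747302]
-2.8
1 [642. -33. 278.] [-0.25  0.76  1.6   1.07  1.56 -0.85] 8.4e-21 dq/s [0.3 0.2 0.1 0.6 0.4 0.1]
2 [633. -57. 281.] [-0.28  0.73  1.62  0.99  1.51 -0.84] 9.9e-21 dq/s [0.3 0.2 0.1 0.6 0.4 0.1]
3 [624. -80. 284.] [-0.31  0.71  1.63  0.91  1.46 -0.82] 1.7e-20 dq/s [0.2 0.2 0.1 0.6 0.4 0.1]
4 [ 615. -101.  285.] [-0.33  0.68  1.64  0.83  1.41 -0.81] 5.7e-20 dq/s [0.2 0.2 0.1 0.6 0.4 0.1]
5 [ 606. -122.  286.] [-0.36  0.66  1.65  0.76  1.36 -0.79] 2.6e-19 dq/s [0.2 0.2 0.1 0.6 0.4 0.1]
6 [ 597. -141.  286.] [-0.38  0.64  1.66  0.68  1.3  -0.77] 3.3e-30 dq/s [0.2 0.1 0.1 0.6 0.4 0.2]
7 [ 589. -159.  285.] [-0.4   0.63  1.67  0.61  1.24 -0.75] 2.3e-30 dq/s [0.2 0.1 0.1 0.6 0.5 0.2]
8 [ 580. -176.  283.] [-0.41  0.61  1.69  0.53  1.18 -0.73] 1.4e-30 dq/s [0.1 0.1 0.1 0.6 0.5 0.2]
9 [ 572. -193.  280.] [-0.43  0.6   1.7   0.46  1.12 -0.7 ] 8.5e-3
[... 1217 characters left out ...]
6]
8 [ 671. -143.  265.] [-0.26  0.82  1.34  0.16  1.7  -2.32] 7.7e-25 dq/s [0.  0.3 0.3 0.8 0.7 1.5]
9 [ 656. -158.  266.] [-0.27  0.78  1.4   0.08  1.58 -2.51] 7.1e-23 dq/s [0.1 0.3 0.5 0.7 1.  1.5]
10 [ 636. -174.  266.] [-0.28  0.74  1.47 -0.02  1.44 -2.54] 1.0e-02 dq/s [0.1 0.4 0.6 0.8 1.2 0.3]
11 [ 613. -193.  263.] [-0.29  0.69  1.56 -0.16  1.25 -2.54] 4.6e-02 dq/s [0.1 0.4 0.7 1.1 1.5 0. ]
12 [ 588. -215.  259.] [-0.3   0.64  1.67 -0.35  1.01 -2.54] 9.4e-02 dq/s [0.1 0.4 0.9 1.5 1.9 0. ]
13 [ 560. -240.  252.] [-0.34  0.6   1.8  -0.6   0.71 -2.54] 1.3e-01 dq/s [0.3 0.3 1.  2.  2.4 0. ]
14 [ 532. -268.  243.] [-0.42  0.59  1.91 -0.91  0.38 -2.54] 1.4e-01 dq/s [0.6 0.2 0.9 2.5 2.7 0. ]
```

View pics/in1.png

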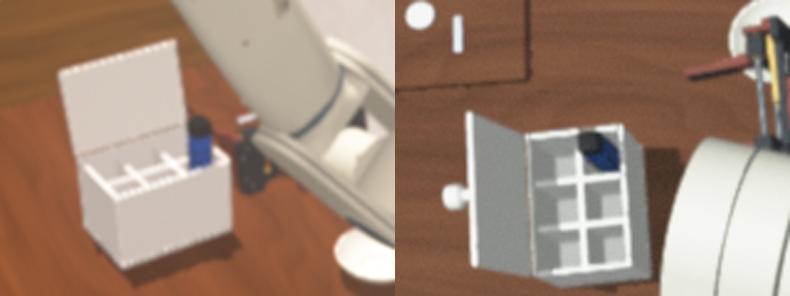

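```bash
python3 - <<'E'
from box import *
p,r,o=cur()
w,q=gpath(p,r,np.array([532,-268.5,70.]),down(-2.8),14,o["qpos"])
plan(p,r,w,0)
E
```

```text
1 [640. -31. 274.] [-0.24  0.76  1.61  1.07  1.56 -0.85] 7.8e-21 dq/s [0.3 0.2 0.1 0.6 0.4 0.1]
2 [632. -55. 277.] [-0.28  0.74  1.62  0.99  1.51 -0.84] 9.1e-21 dq/s [0.3 0.2 0.1 0.6 0.4 0.1]
3 [623. -78. 279.] [-0.3   0.71  1.63  0.91  1.46 -0.83] 1.7e-20 dq/s [0.2 0.2 0.1 0.6 0.4 0.1]
4 [ 614. -100.  280.] [-0.33  0.69  1.64  0.83  1.4  -0.81] 6.5e-20 dq/s [0.2 0.2 0.1 0.6 0.4 0.1]
5 [ 605. -120.  281.] [-0.36  0.67  1.65  0.76  1.35 -0.8 ] 3.2e-19 dq/s [0.2 0.2 0.1 0.6 0.4 0.1]
6 [ 597. -140.  280.] [-0.38  0.65  1.66  0.68  1.29 -0.78] 1.9e-31 dq/s [0.2 0.1 0.1 0.6 0.5 0.1]
7 [ 588. -158.  279.] [-0.4   0.64  1.68  0.61  1.23 -0.76] 7.2e-32 dq/s [0.2 0.1 0.1 0.6 0.5 0.2]
8 [ 580. -175.  276.] [-0.41  0.62  1.69  0.54  1.17 -0.73] 1.7e-30 dq/s [0.1 0.1 0.1 0.6 0.5 0.2]
9 [ 572. -192.  272.] [-0.43  0.61  1.7   0.46  1.1  -0.7 ] 4.2e-30 dq/s [0.1 0.1 0.1 0.6 0.5 0.2]
10 [ 563. -208.  267.] [-0.44  0.61  1.72  0.38  1.04 -0.67] 1.0e-29 dq/s [0.1 0.1 0.1 0.6 0.6 0.3]
11 [ 555. -224.  261.] [-0.45  0.6   1.74  0.3   0.96 -0.63] 1.9e-29 dq/s [0.1 0.  0.1 0.7 0.6 0.3]
12 [ 547. -239.  2
[... 935 characters left out ...]
ipper": 0, "tx": -0.016, "ty": -0.01, "tz": -0.008, "rx": -0.5, "ry": -5.3, "rz": 0.6}]
[{"gripper": 0, "tx": -0.016, "ty": -0.008, "tz": -0.006, "rx": -0.5, "ry": -5.3, "rz": 0.6}, {"gripper": 0, "tx": -0.016, "ty": -0.008, "tz": -0.002, "rx": -0.5, "ry": -5.4, "rz": 0.7}, {"gripper": 0, "tx": -0.017, "ty": -0.008, "tz": 0, "rx": -0.4, "ry": -5.3, "rz": 0.6}, {"gripper": 0, "tx": -0.017, "ty": -0.008, "tz": 0.004, "rx": -0.5, "ry": -5.3, "rz": 0.6}, {"gripper": 0, "tx": -0.017, "ty": -0.007, "tz": 0.006, "rx": -0.5, "ry": -5.4, "rz": 0.7}, {"gripper": 0, "tx": -0.016, "ty": -0.007, "tz": 0.009, "rx": -0.5, "ry": -5.3, "rz": 0.6}]
end [ 532.1 -269.   233.4] [2.2745e+00 2.1668e+00 7.0000e-04]
```

```bash
python3 -m handwheel '[{"gripper": 0, "tx": -0.003, "ty": -0.012, "tz": -0.024, "rx": -0.5, "ry": -5.3, "rz": 0.6}, {"gripper": 0, "tx": -0.006, "ty": -0.012, "tz": -0.022, "rx": -0.5, "ry": -5.4, "rz": 0.7}, {"gripper": 0, "tx": -0.008, "ty": -0.011, "tz": -0.021, "rx": -0.4, "ry": -5.3, "rz": 0.6}, {"gripper": 0, "tx": -0.009, "ty": -0.011, "tz": -0.018, "rx": -0.5, "ry": -5.3, "rz": 0.6}, {"gripper": 0, "tx": -0.012, "ty": -0.01, "tz": -0.016, "rx": -0.5, "ry": -5.4, "rz": 0.7}, {"gripper": 0, "tx": -0.013, "ty": -0.01, "tz": -0.014, "rx": -0.5, "ry": -5.3, "rz": 0.6}, {"gripper": 0, "tx": -0.014, "ty": -0.009, "tz": -0.01, "rx": -0.4, "ry": -5.4, "rz": 0.7}, {"gripper": 0, "tx": -0.016, "ty": -0.01, "tz": -0.008, "rx": -0.5, "ry": -5.3, "rz": 0.6}]'
python3 -m handwheel '[{"gripper": 0, "tx": -0.016, "ty": -0.008, "tz": -0.006, "rx": -0.5, "ry": -5.3, "rz": 0.6}, {"gripper": 0, "tx": -0.016, "ty": -0.008, "tz": -0.002, "rx": -0.5, "ry": -5.4, "rz": 0.7}, {"gripper": 0, "tx": -0.017, "ty": -0.008, "tz": 0, "rx": -0.4, "ry": -5.3, "rz": 0.6}, {"gripper": 0, "tx": -0.017, "ty": -0.008, "tz": 0.004, "rx": -0.5, "ry": -5.3, "rz": 0.6}, {"gripper": 0, "tx": -0.017, "ty": -0.007, "tz": 0.006, "rx": -0.5, "ry": -5.4, "rz": 0.7}, {"gripper": 0, "tx": -0.016, "ty": -0.007, "tz": 0.009, "rx": -0.5, "ry": -5.3, "rz": 0.6},{"gripper": 0, "tx": 0, "ty": 0, "tz": 0, "rx": 0, "ry": 0, "rz": 0},{"gripper": 0, "tx": 0, "ty": 0, "tz": 0, "rx": 0, "ry": 0, "rz": 0}]'
python3 - <<'E'
from see import *
from box import *
p,r,o=cur(); print(o["t"],p,r.as_matrix().round(3).tolist(),o["qpos"].round(3),o["ft_force"],o["moment"])
P=see("h2",[532,-268,20])
for n in P: print(n); blue(P[n])
print([(d["xy"][0]*560,d["xy"][1]*420,d["p"]) for d in recognise(P["top"],"handle_a_mid")] if 0 else "")
E
```

```text
t: 24.68
ee_pos: [579.0, -174.2, 273.7]
orientation: [-1.871, -1.911, -0.503]
ft_force: [-0.4, 0.9, -0.3]
width: 87.8
t: 25.68
ee_pos: [532.7, -267.3, 232.5]
orientation: [-2.27, -2.167, -0.002]
ft_force: [0.4, -0.0, 0.4]
width: 87.8
25.675 [ 532.70975063 -267.28298534  232.5475302 ] [[0.046, 0.999, -0.001], [0.999, -0.046, 0.003], [0.003, -0.002, -1.0]] [-0.485  0.62   1.783  0.003  0.742 -0.441] [ 0.40905229 -0.03685956  0.36716523] [-0.05642981  0.07398083  0.02283286]
side
blue [298. 276.] 396 [ 521.9 -254.2] [147.1  67. ] 77.8 z [20.6 28.2 32. ]
top
```

View pics/h2.png

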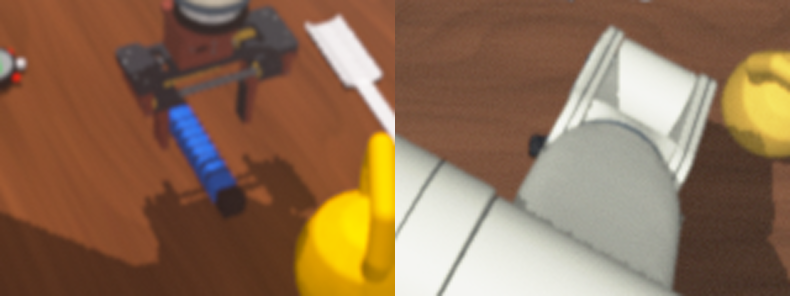

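```bash
python3 -m handwheel '[{"gripper": 0, "tx": 0, "ty": 0, "tz": 0.02, "rx": 0, "ry": 0, "rz": 0},{"gripper": 0, "tx": 0, "ty": 0, "tz": 0.02, "rx": 0, "ry": 0, "rz": 0},{"gripper": 0.5, "tx": 0, "ty": 0, "tz": 0.009, "rx": 0, "ry": 0, "rz": 0},{"gripper": 1, "tx": 0, "ty": 0, "tz": 0, "rx": 0, "ry": 0, "rz": 0},{"gripper": 1, "tx": 0, "ty": 0, "tz": 0, "rx": 0, "ry": 0, "rz": 0},{"gripper": 1, "tx": 0, "ty": 0, "tz": 0, "rx": 0, "ry": 0, "rz": 0},{"gripper": 1, "tx": 0, "ty": 0, "tz": 0, "rx": 0, "ry": 0, "rz": 0},{"gripper": 1, "tx": 0, "ty": 0, "tz": 0, "rx": 0, "ry": 0, "rz": 0}]'
python3 -m handwheel '[{"gripper": 1, "tx": 0, "ty": 0, "tz": 0, "rx": 0, "ry": 0, "rz": 0},{"gripper": 1, "tx": 0, "ty": 0, "tz": 0, "rx": 0, "ry": 0, "rz": 0}]'
```

```text
t: 26.78
ee_pos: [532.6, -268.1, 184.1]
orientation: [-2.273, -2.168, -0.001]
ft_force: [-0.3, 0.6, 0.3]
width: 31.1
t: 27.02
ee_pos: [532.6, -268.1, 184.1]
orientation: [-2.273, -2.168, -0.001]
ft_force: [-0.7, -0.5, 0.3]
width: 27.5
```

```bash
python3 -m handwheel '[{"gripper": 1, "tx": 0, "ty": 0, "tz": 0, "rx": 0, "ry": 0, "rz": 0},{"gripper": 1, "tx": 0, "ty": 0, "tz": -0.010, "rx": 0, "ry": 0, "rz": 0}, {"gripper": 1, "tx": 0, "ty": 0, "tz": -0.02, "rx": 0, "ry": 0, "rz": 0}, {"gripper": 1, "tx": 0, "ty": 0, "tz": -0.02, "rx": 0, "ry": 0, "rz": 0},{"gripper": 1, "tx": 0, "ty": 0, "tz": 0, "rx": 0, "ry": 0, "rz": 0}, {"gripper": 1, "tx": 0, "ty": 0, "tz": 0, "rx": 0, "ry": 0, "rz": 0}, {"gripper": 1, "tx": 0, "ty": 0, "tz": 0, "rx": 0, "ry": 0, "rz": 0}]'
python3 - <<'E'
from see import *
for i in range(3):
  p,r,o=cur(); print(o["t"],p,o["ft_force"],o["moment"],o["width"]); P=viewer.get_image("side")
bluepts(P,[532,-268],130,30)
cv2.imwrite("pics/lift2.png",cv2.resize(P["image"][200:340,220:400,::-1],None,fx=4,fy=4))
E
```

```text
t: 27.9
ee_pos: [532.3, -267.9, 233.5]
orientation: [-2.272, -2.167, 0.0]
ft_force: [0.3, 0.0, -3.5]
width: 27.8
27.9 [ 532.2942159  -267.94455607  233.50062787] [ 0.29210434  0.03773478 -3.50893739] [-0.25327375  0.07999621  0.03165159] 27.833449690801732
27.95 [ 532.32878568 -267.94958203  233.43234775] [-0.3441974  -0.03003611 -2.38619546] [-0.22473515  0.07225584 -0.04933833] 27.421585931874205
28.0 [ 532.37498829 -267.98263284  233.4241158 ] [ 0.2415068   0.55468301 -2.20713076] [-0.24495071  0.03311221  0.00063583] 28.010552044334798
blue pts 240 c [ 528.5 -295.5   78. ] dir [0.194 0.981 0.032] elev 1.8 az 78.8 span 75.0 zrange [ 64. 101.]
```

View pics/lift2.png

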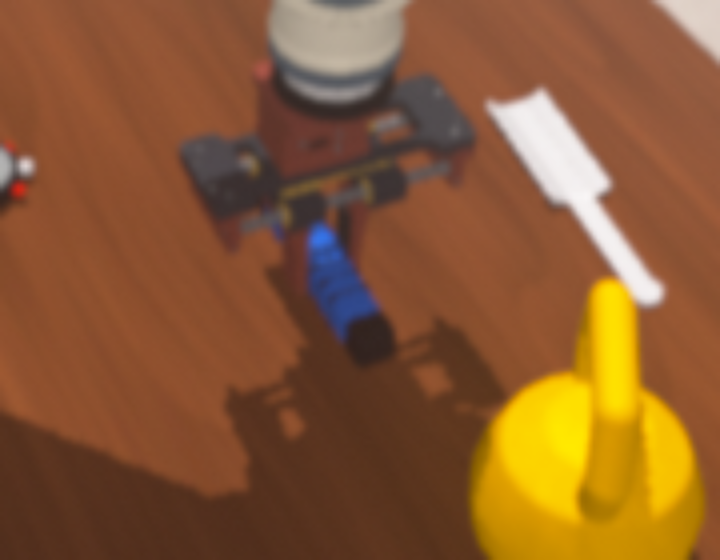

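```bash
python3 - <<'E'
from box import *
p,r,o=cur()
n=18;w=[];q=o["qpos"];p0=np.array([532.3,-268.1,233.4])
for k in range(1,n+1):
    Rk=down(-2.7+141.4*k/n); P=p0+(np.array([510.4,43.9,234])-p0)*k/n
    w.append((P,Rk,1)); q2,c=kin.ik(P,Rk,q); 
    if k%3==0: print(q2.round(2),c,(abs(q2-q)*8).round(1))
    q=q2
plan(p0,r,w,1)
E
```

```text
[-0.41  0.59  1.84  0.    0.71 -0.77] 1.7694945127988337e-30 [0.2 0.1 0.1 0.  0.1 0.9]
[-0.32  0.57  1.89 -0.    0.68 -1.1 ] 2.96152128796795e-29 [0.2 0.1 0.1 0.  0.1 0.9]
[-0.23  0.55  1.93 -0.    0.66 -1.42] 4.404060702040196e-27 [0.2 0.  0.1 0.  0.  0.9]
[-0.14  0.54  1.95 -0.    0.65 -1.74] 6.5550268122848876e-24 [0.3 0.  0.1 0.  0.  0.8]
[-0.04  0.53  1.97 -0.    0.64 -2.05] 2.4930141713610825e-19 [0.3 0.  0.  0.  0.  0.8]
[ 0.06  0.53  1.97 -0.    0.64 -2.36] 1.7945066060808457e-21 [0.3 0.  0.  0.  0.  0.8]
[{"gripper": 1, "tx": 0.017, "ty": -0.002, "tz": 0, "rx": -0.1, "ry": -0.1, "rz": -7.9}, {"gripper": 1, "tx": 0.018, "ty": 0, "tz": 0, "rx": 0, "ry": 0, "rz": -7.8}, {"gripper": 1, "tx": 0.017, "ty": 0.003, "tz": 0, "rx": 0, "ry": 0, "rz": -7.9}, {"gripper": 1, "tx": 0.016, "ty": 0.005, "tz": 0, "rx": 0, "ry": 0, "rz": -7.8}, {"gripper": 1, "tx": 0.016, "ty": 0.007, "tz": 0, "rx": 0, "ry": 0, "rz": -7.9}, {"gripper": 1, "tx": 0.015, "ty": 0.01, "tz": 0, "rx": 0, "ry": 0, "rz": -7.8}, {"gripper": 1, "tx": 0.013, "ty": 0.011, "tz": 0, "rx": 0, "ry": 0, "rz": -7.9}, {"gripper":
[... 253 characters left out ...]
 0.005, "ty": 0.016, "tz": 0, "rx": 0, "ry": 0, "rz": -7.8}, {"gripper": 1, "tx": 0.003, "ty": 0.018, "tz": 0, "rx": 0, "ry": 0, "rz": -7.9}, {"gripper": 1, "tx": 0.001, "ty": 0.017, "tz": -0.001, "rx": 0, "ry": 0, "rz": -7.8}, {"gripper": 1, "tx": -0.001, "ty": 0.017, "tz": 0, "rx": 0, "ry": 0, "rz": -7.9}, {"gripper": 1, "tx": -0.005, "ty": 0.017, "tz": 0, "rx": 0, "ry": 0, "rz": -7.8}, {"gripper": 1, "tx": -0.006, "ty": 0.016, "tz": 0, "rx": 0, "ry": 0, "rz": -7.9}]
[{"gripper": 1, "tx": -0.008, "ty": 0.016, "tz": 0, "rx": 0, "ry": 0, "rz": -7.8}, {"gripper": 1, "tx": -0.011, "ty": 0.014, "tz": 0, "rx": 0, "ry": 0, "rz": -7.9}]
end [510.4  44.5 234.3] [-1.2951e+00  2.8618e+00 -1.1000e-03]
```

```bash
python3 -m handwheel '[{"gripper": 1, "tx": 0.017, "ty": -0.002, "tz": 0, "rx": 0, "ry": 0, "rz": -7.9}, {"gripper": 1, "tx": 0.018, "ty": 0, "tz": 0, "rx": 0, "ry": 0, "rz": -7.8}, {"gripper": 1, "tx": 0.017, "ty": 0.003, "tz": 0, "rx": 0, "ry": 0, "rz": -7.9}, {"gripper": 1, "tx": 0.016, "ty": 0.005, "tz": 0, "rx": 0, "ry": 0, "rz": -7.8}, {"gripper": 1, "tx": 0.016, "ty": 0.007, "tz": 0, "rx": 0, "ry": 0, "rz": -7.9}, {"gripper": 1, "tx": 0.015, "ty": 0.01, "tz": 0, "rx": 0, "ry": 0, "rz": -7.8}, {"gripper": 1, "tx": 0.013, "ty": 0.011, "tz": 0, "rx": 0, "ry": 0, "rz": -7.9}, {"gripper": 1, "tx": 0.012, "ty": 0.013, "tz": 0, "rx": 0, "ry": 0, "rz": -7.8}]'
python3 -m handwheel '[{"gripper": 1, "tx": 0.009, "ty": 0.014, "tz": 0, "rx": 0, "ry": 0, "rz": -7.9}, {"gripper": 1, "tx": 0.008, "ty": 0.016, "tz": 0, "rx": 0, "ry": 0, "rz": -7.9}, {"gripper": 1, "tx": 0.005, "ty": 0.016, "tz": 0, "rx": 0, "ry": 0, "rz": -7.8}, {"gripper": 1, "tx": 0.003, "ty": 0.018, "tz": 0, "rx": 0, "ry": 0, "rz": -7.9}, {"gripper": 1, "tx": 0.001, "ty": 0.017, "tz": -0.001, "rx": 0, "ry": 0, "rz": -7.8}, {"gripper": 1, "tx": -0.001, "ty": 0.017, "tz": 0, "rx": 0, "ry": 0, "rz": -7.9}, {"gripper": 1, "tx": -0.005, "ty": 0.017, "tz": 0, "rx": 0, "ry": 0, "rz": -7.8}, {"gripper": 1, "tx": -0.006, "ty": 0.016, "tz": 0, "rx": 0, "ry": 0, "rz": -7.9}]'
python3 -m handwheel '[{"gripper": 1, "tx": -0.008, "ty": 0.016, "tz": 0, "rx": 0, "ry": 0, "rz": -7.8}, {"gripper": 1, "tx": -0.011, "ty": 0.014, "tz": 0, "rx": 0, "ry": 0, "rz": -7.9},{"gripper": 1, "tx": 0, "ty": 0, "tz": 0, "rx": 0, "ry": 0, "rz": 0},{"gripper": 1, "tx": 0, "ty": 0, "tz": 0, "rx": 0, "ry": 0, "rz": 0},{"gripper": 1, "tx": 0, "ty": 0, "tz": 0, "rx": 0, "ry": 0, "rz": 0}]'
python3 - <<'E'
from see import *
for i in range(2):
  p,r,o=cur(); print(o["t"],p,r.as_matrix().round(3).tolist(),o["qpos"].round(2),o["ft_force"],o["moment"],o["width"]); P=viewer.get_image("side")
bluepts(P,[510,44],130,30)
E
```

```text
t: 29.05
ee_pos: [522.6, -128.6, 233.9]
orientation: [-0.804, -3.036, -0.001]
ft_force: [-0.8, 0.2, -4.0]
width: 27.6
t: 30.05
ee_pos: [513.6, 9.5, 235.1]
orientation: [0.899, -3.01, -0.002]
ft_force: [0.6, 0.1, -3.2]
width: 27.6
t: 30.68
ee_pos: [510.7, 43.9, 235.2]
orientation: [1.292, -2.864, -0.001]
ft_force: [0.1, -0.2, -4.0]
width: 27.5
30.675 [510.72793094  43.92125455 235.21906847] [[-0.662, -0.75, -0.0], [-0.75, 0.662, 0.001], [-0.0, 0.001, -1.0]] [ 0.06  0.53  1.97  0.    0.64 -2.36] [ 0.11935496 -0.18873779 -3.96644363] [ 0.10511898 -0.02728231  0.07089833] 27.542857741115746
30.725 [510.71468982  43.92568839 235.25080089] [[-0.662, -0.75, -0.0], [-0.75, 0.662, 0.001], [-0.0, 0.001, -1.0]] [ 0.06  0.53  1.97  0.    0.64 -2.36] [-0.14925362  0.66807481 -2.63300532] [ 0.14436332 -0.01018831 -0.02289775] 28.156764062798235
blue pts 174 c [498.7  25.9  80.9] dir [0.566 0.824 0.012] elev 0.7 az 55.5 span 96.0 zrange [ 71. 111.]
```

```bash
python3 -m handwheel '[{"gripper": 1, "tx": 0, "ty": 0, "tz": 0.02, "rx": 0, "ry": 0, "rz": 0},{"gripper": 1, "tx": 0, "ty": 0, "tz": 0.02, "rx": 0, "ry": 0, "rz": 0},{"gripper": 1, "tx": 0, "ty": 0, "tz": 0.007, "rx": 0, "ry": 0, "rz": 0},{"gripper": 1, "tx": 0, "ty": 0, "tz": 0.002, "rx": 0, "ry": 0, "rz": 0},{"gripper": 1, "tx": 0, "ty": 0, "tz": 0.001, "rx": 0, "ry": 0, "rz": 0},{"gripper": 1, "tx": 0, "ty": 0, "tz": 0, "rx": 0, "ry": 0, "rz": 0},{"gripper": 1, "tx": 0, "ty": 0, "tz": 0, "rx": 0, "ry": 0, "rz": 0}]'
```

```text
t: 31.65
ee_pos: [510.8, 44.6, 185.7]
orientation: [-1.295, 2.862, 0.001]
ft_force: [0.0, 0.3, -3.3]
width: 27.6
```

```bash
python3 -m handwheel '[{"gripper": 1, "tx": 0, "ty": 0, "tz": 0.002, "rx": 0, "ry": 0, "rz": 0},{"gripper": 1, "tx": 0, "ty": 0, "tz": 0, "rx": 0, "ry": 0, "rz": 0},{"gripper": 1, "tx": 0, "ty": 0, "tz": 0, "rx": 0, "ry": 0, "rz": 0}]'
```

```text
t: 32.02
ee_pos: [510.9, 44.6, 184.1]
orientation: [-1.295, 2.861, 0.001]
ft_force: [-2.9, -0.5, 6.2]
width: 27.8
```

```bash
python3 -m handwheel '[{"gripper": 0, "tx": 0, "ty": 0, "tz": 0, "rx": 0, "ry": 0, "rz": 0},{"gripper": 0, "tx": 0, "ty": 0, "tz": 0, "rx": 0, "ry": 0, "rz": 0},{"gripper": 0, "tx": 0, "ty": 0, "tz": 0, "rx": 0, "ry": 0, "rz": 0},{"gripper": 0, "tx": 0, "ty": 0, "tz": -0.02, "rx": 0, "ry": 0, "rz": 0},{"gripper": 0, "tx": 0, "ty": 0, "tz": -0.03, "rx": 0, "ry": 0, "rz": 0},{"gripper": 0, "tx": -0.025, "ty": 0, "tz": -0.01, "rx": 0, "ry": 0, "rz": 10},{"gripper": 0, "tx": -0.025, "ty": 0.004, "tz": 0, "rx": 0, "ry": 0, "rz": 10},{"gripper": 0, "tx": 0, "ty": 0, "tz": 0, "rx": 0, "ry": 0, "rz": 10}]'
python3 -m handwheel '[{"gripper": 0, "tx": 0, "ty": 0, "tz": 0, "rx": 0, "ry": 0, "rz": 10},{"gripper": 0, "tx": 0, "ty": 0, "tz": 0, "rx": 0, "ry": 0, "rz": 10},{"gripper": 0, "tx": 0, "ty": 0, "tz": 0, "rx": 0, "ry": 0, "rz": 10},{"gripper": 0, "tx": 0, "ty": 0, "tz": 0, "rx": 0, "ry": 0, "rz": 10},{"gripper": 0, "tx": 0, "ty": 0, "tz": 0, "rx": 0, "ry": 0, "rz": 10},{"gripper": 0, "tx": 0, "ty": 0, "tz": 0, "rx": 0, "ry": 0, "rz": 10},{"gripper": 0, "tx": 0, "ty": 0, "tz": 0, "rx": 0, "ry": 0, "rz": 10},{"gripper": 0, "tx": 0, "ty": 0, "tz": 0, "rx": 0, "ry": 0, "rz": 10}]'
python3 -m handwheel '[{"gripper": 0, "tx": 0, "ty": 0, "tz": 0, "rx": 0, "ry": 0, "rz": 10},{"gripper": 0, "tx": 0, "ty": 0, "tz": 0, "rx": 0, "ry": 0, "rz": 10},{"gripper": 0, "tx": 0, "ty": 0, "tz": 0, "rx": 0, "ry": 0, "rz": 10},{"gripper": 0, "tx": 0, "ty": 0, "tz": 0, "rx": 0, "ry": 0, "rz": 10},{"gripper": 0, "tx": 0, "ty": 0, "tz": 0, "rx": 0, "ry": 0, "rz": 10},{"gripper": 0, "tx": 0, "ty": 0, "tz": 0, "rx": 0, "ry": 0, "rz": 10},{"gripper": 0, "tx": 0, "ty": 0, "tz": 0, "rx": 0, "ry": 0, "rz": 10},{"gripper": 0, "tx": 0, "ty": 0, "tz": 0, "rx": 0, "ry": 0, "rz": 0}]'
python3 - <<'E'
from see import *
p,r,o=cur(); print(p,o["qpos"].round(3),r.as_matrix().round(3).tolist(),o["width"])
P=see("relay2",[510,44,20])
for n in P: print(n); blue(P[n])
E
```

```text
t: 33.02
ee_pos: [545.4, 83.1, 243.7]
orientation: [-0.503, 3.099, 0.001]
ft_force: [-1.1, 0.2, -0.4]
width: 87.7
t: 34.02
ee_pos: [544.1, 82.0, 243.2]
orientation: [-1.609, -2.697, -0.001]
ft_force: [0.2, 0.6, 0.3]
width: 87.9
t: 35.02
ee_pos: [544.1, 82.0, 243.2]
orientation: [-2.86, -1.297, 0.0]
ft_force: [0.4, 0.7, 0.6]
width: 87.8
[544.14096027  82.02301198 243.19746886] [1.280e-01 5.540e-01 1.886e+00 1.000e-03 7.020e-01 8.460e-01] [[0.659, 0.752, -0.001], [0.752, -0.659, 0.001], [0.0, -0.001, -1.0]] 87.83833045781567
side
blue [246. 210.] 260 [509.3  48.4] [135.6  40.9] 50.1 z [21.  28.3 31.8]
top
blue [249. 242.] 149 [490.   16.7] [60.4 28.4] 45.9 z [20.5 26.9 32.4]
```

View pics/relay2.png

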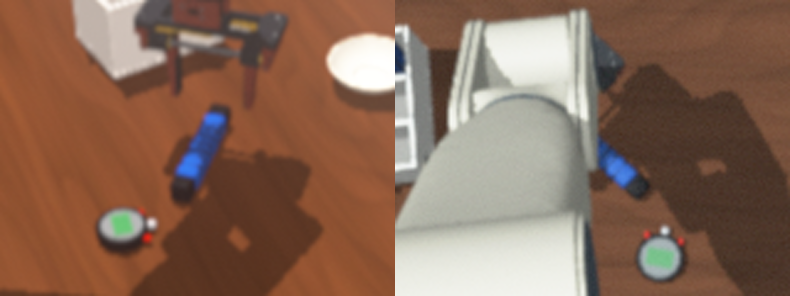

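```bash
python3 -m handwheel '[{"gripper": 0, "tx": 0, "ty": 0, "tz": 0.03, "rx": 0, "ry": 0, "rz": 0},{"gripper": 0, "tx": 0, "ty": 0, "tz": 0.02, "rx": 0, "ry": 0, "rz": 0},{"gripper": 0.5, "tx": 0, "ty": 0, "tz": 0.009, "rx": 0, "ry": 0, "rz": 0},{"gripper": 1, "tx": 0, "ty": 0, "tz": 0, "rx": 0, "ry": 0, "rz": 0},{"gripper": 1, "tx": 0, "ty": 0, "tz": 0, "rx": 0, "ry": 0, "rz": 0},{"gripper": 1, "tx": 0, "ty": 0, "tz": 0, "rx": 0, "ry": 0, "rz": 0},{"gripper": 1, "tx": 0, "ty": 0, "tz": 0, "rx": 0, "ry": 0, "rz": 0},{"gripper": 1, "tx": 0, "ty": 0, "tz": 0, "rx": 0, "ry": 0, "rz": 0}]'
python3 -m handwheel '[{"gripper": 1, "tx": 0, "ty": 0, "tz": 0, "rx": 0, "ry": 0, "rz": 0},{"gripper": 1, "tx": 0, "ty": 0, "tz": 0, "rx": 0, "ry": 0, "rz": 0},{"gripper": 1, "tx": 0, "ty": 0, "tz": 0, "rx": 0, "ry": 0, "rz": 0}]'
python3 -m handwheel '[{"gripper": 1, "tx": -0.015, "ty": 0, "tz": -0.013, "rx": 0, "ry": 4.5, "rz": 0}, {"gripper": 1, "tx": -0.015, "ty": 0, "tz": -0.012, "rx": 0, "ry": 4.5, "rz": 0}, {"gripper": 1, "tx": -0.014, "ty": 0, "tz": -0.012, "rx": 0, "ry": 4.5, "rz": 0}, {"gripper": 1, "tx": -0.014, "ty": 0, "tz": -0.013, "rx": 0, "ry": 4.5, "rz": 0},{"gripper": 1, "tx": 0, "ty": 0, "tz": 0, "rx": 0, "ry": 0, "rz": 0},{"gripper": 1, "tx": 0, "ty": 0, "tz": 0, "rx": 0, "ry": 0, "rz": 0}]'
python3 - <<'E'
from see import *
from box import *
p,r,o=cur(); print(o["t"],p,r.as_matrix().round(3).tolist(),o["qpos"].round(3),o["ft_force"],o["moment"],o["width"])
g=comp(-1,1)-6.8*ex+[0,0,290]-140*ex
w,q=gpath(p,r,g,Rup(15),18,o["qpos"])
plan(p,r,w,1)
E
```

```text
t: 36.12
ee_pos: [544.2, 82.1, 184.6]
orientation: [-2.862, -1.295, -0.001]
ft_force: [0.5, -0.6, -0.3]
width: 31.5
t: 36.5
ee_pos: [544.2, 82.1, 184.5]
orientation: [-2.861, -1.295, -0.0]
ft_force: [-1.0, 0.0, 4.4]
width: 27.8
t: 37.25
ee_pos: [502.8, 34.7, 226.8]
orientation: [-2.717, -1.229, -0.428]
ft_force: [-0.3, 1.3, -3.2]
width: 27.8
37.25 [502.77936975  34.67217417 226.8105342 ] [[0.628, 0.751, 0.203], [0.714, -0.66, 0.232], [0.308, -0.001, -0.951]] [-0.014  0.526  2.051  0.603  0.427  0.172] [-0.25379526  1.29091499 -3.18447216] [-0.05909568  0.1493855   0.03481376] 27.804008848725932
1 [501.  28. 236.] [-0.04  0.51  2.05  0.71  0.48  0.01] 7.8e-19 dq/s [0.2 0.1 0.  0.9 0.4 1.3]
2 [500.  22. 245.] [-0.07  0.5   2.06  0.8   0.54 -0.12] 1.6e-20 dq/s [0.2 0.1 0.  0.7 0.5 1. ]
3 [499.  17. 253.] [-0.1   0.49  2.05  0.86  0.6  -0.23] 1.5e-21 dq/s [0.2 0.1 0.  0.5 0.5 0.9]
4 [498.  11. 261.] [-0.13  0.48  2.05  0.91  0.67 -0.32] 1.0e-20 dq/s [0.2 0.1 0.  0.4 0.5 0.7]
5 [498.   6. 268.] [-0.15  0.48  2.04  0.95  0.74 -0.4 ] 1.1e-20 dq/s [0.2 0.  0.  0.3 0.6 0.6]
6 [499.   1. 275.]
[... 2200 characters left out ...]
 "ry": 2.9, "rz": -1.9}, {"gripper": 1, "tx": 0.004, "ty": 0.003, "tz": -0.004, "rx": 2.1, "ry": 3.0, "rz": -2.0}, {"gripper": 1, "tx": 0.003, "ty": 0.003, "tz": -0.003, "rx": 2.0, "ry": 3.0, "rz": -1.9}, {"gripper": 1, "tx": 0.004, "ty": 0.004, "tz": -0.003, "rx": 2.1, "ry": 3.0, "rz": -2.0}, {"gripper": 1, "tx": 0.004, "ty": 0.004, "tz": -0.002, "rx": 2.0, "ry": 2.9, "rz": -1.9}, {"gripper": 1, "tx": 0.004, "ty": 0.004, "tz": -0.001, "rx": 2.1, "ry": 3.0, "rz": -2.0}]
[{"gripper": 1, "tx": 0.004, "ty": 0.004, "tz": -0.001, "rx": 2.0, "ry": 3.0, "rz": -1.9}, {"gripper": 1, "tx": 0.004, "ty": 0.005, "tz": 0, "rx": 2.1, "ry": 2.9, "rz": -2.0}]
end [536.  -19.1 331.9] [-1.2871 -1.4714 -0.9875]
```

```bash
python3 -m handwheel '[{"gripper": 1, "tx": -0.003, "ty": 0.003, "tz": -0.011, "rx": 2.0, "ry": 3.0, "rz": -1.9}, {"gripper": 1, "tx": -0.002, "ty": 0.002, "tz": -0.01, "rx": 2.1, "ry": 2.9, "rz": -2.0}, {"gripper": 1, "tx": -0.001, "ty": 0.003, "tz": -0.01, "rx": 2.0, "ry": 3.0, "rz": -1.9}, {"gripper": 1, "tx": -0.001, "ty": 0.002, "tz": -0.009, "rx": 2.1, "ry": 3.0, "rz": -2.0}, {"gripper": 1, "tx": 0, "ty": 0.002, "tz": -0.008, "rx": 2.0, "ry": 2.9, "rz": -1.9}, {"gripper": 1, "tx": 0, "ty": 0.002, "tz": -0.009, "rx": 2.1, "ry": 3.0, "rz": -2.0}, {"gripper": 1, "tx": 0.001, "ty": 0.003, "tz": -0.007, "rx": 2.0, "ry": 3.0, "rz": -1.9}, {"gripper": 1, "tx": 0.001, "ty": 0.002, "tz": -0.007, "rx": 2.1, "ry": 2.9, "rz": -2.0}]'
python3 -m handwheel '[{"gripper": 1, "tx": 0.002, "ty": 0.002, "tz": -0.006, "rx": 2.0, "ry": 3.0, "rz": -1.9}, {"gripper": 1, "tx": 0.003, "ty": 0.003, "tz": -0.006, "rx": 2.1, "ry": 3.0, "rz": -2.0}, {"gripper": 1, "tx": 0.002, "ty": 0.002, "tz": -0.005, "rx": 2.0, "ry": 2.9, "rz": -1.9}, {"gripper": 1, "tx": 0.004, "ty": 0.003, "tz": -0.004, "rx": 2.1, "ry": 3.0, "rz": -2.0}, {"gripper": 1, "tx": 0.003, "ty": 0.003, "tz": -0.003, "rx": 2.0, "ry": 3.0, "rz": -1.9}, {"gripper": 1, "tx": 0.004, "ty": 0.004, "tz": -0.003, "rx": 2.1, "ry": 3.0, "rz": -2.0}, {"gripper": 1, "tx": 0.004, "ty": 0.004, "tz": -0.002, "rx": 2.0, "ry": 2.9, "rz": -1.9}, {"gripper": 1, "tx": 0.004, "ty": 0.004, "tz": -0.001, "rx": 2.1, "ry": 3.0, "rz": -2.0}]'
python3 -m handwheel '[{"gripper": 1, "tx": 0.004, "ty": 0.004, "tz": -0.001, "rx": 2.0, "ry": 3.0, "rz": -1.9}, {"gripper": 1, "tx": 0.004, "ty": 0.005, "tz": 0, "rx": 2.1, "ry": 2.9, "rz": -2.0},{"gripper": 1, "tx": 0, "ty": 0, "tz": 0, "rx": 0, "ry": 0, "rz": 0},{"gripper": 1, "tx": 0, "ty": 0, "tz": 0, "rx": 0, "ry": 0, "rz": 0},{"gripper": 1, "tx": 0, "ty": 0, "tz": 0, "rx": 0, "ry": 0, "rz": 0}]'
python3 - <<'E'
from see import *
from box import *
p,r,o=cur(); g=p+r.apply([0,0,163]); print(o["t"],p,r.as_matrix().round(3).tolist(),"grasp",g,o["qpos"].round(3),o["ft_force"])
overlay("ov6",g-[0,0,60],g+6.8*ex,up,-ey)
E
```

```text
t: 38.25
ee_pos: [501.2, -8.5, 286.5]
orientation: [-2.092, -1.411, -0.735]
ft_force: [0.1, 0.5, -2.9]
width: 27.7
t: 39.25
ee_pos: [527.0, -21.3, 323.8]
orientation: [-1.446, -1.473, -0.944]
ft_force: [-0.2, 0.3, -3.6]
width: 28.0
t: 39.88
ee_pos: [535.4, -19.2, 331.9]
orientation: [-1.287, -1.472, -0.987]
ft_force: [-0.0, 0.2, -2.8]
width: 27.8
39.875 [535.37714218 -19.18938649 331.92332629] [[-0.035, 0.991, -0.129], [0.257, 0.133, 0.957], [0.966, 0.0, -0.259]] grasp [514.41291741 136.82740362 289.63547364] [-0.272  0.584  1.843  1.095  1.624 -0.924] [-0.03603607  0.16932186 -2.81440821]
```

View pics/ov6.png

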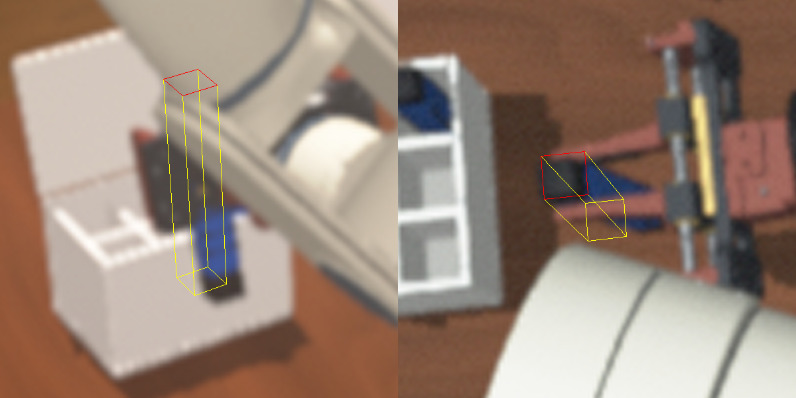

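```bash
python3 - <<'E'
from see import *
from box import *
p,r,o=cur(); g=p+r.apply([0,0,163]); M=r.as_matrix()
for i,dr in enumerate((0,5)):
    t=np.radians(dr); d=M[:,0]*np.cos(t)-M[:,2]*np.sin(t); n=M[:,2]*np.cos(t)+M[:,0]*np.sin(t)
    overlay(f"ov7_{i}",g-[0,0,60],g+6.8*n,d,M[:,1])
cv2.imwrite("pics/ov7.png",cv2.resize(np.vstack([cv2.imread("pics/ov7_0.png"),cv2.imread("pics/ov7_1.png")]),None,fx=.75,fy=.75))
E
```

```text
(no output)
```

View pics/ov7.png

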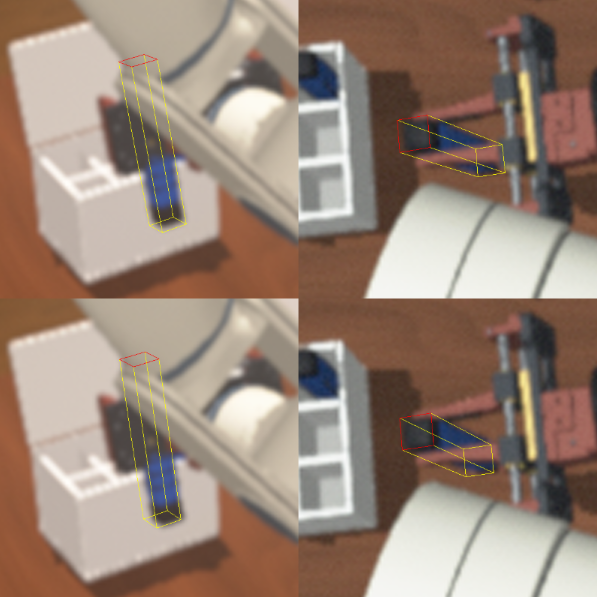

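```bash
python3 - <<'E'
from box import *
p,r,o=cur()
p=np.array([535.7,-19.1,331.9])
g=comp(-1,1)-6.8*ex+[0,0,290]
w,q=gpath(p,r,g-100*ex,Rup(2),3,o["qpos"])
w2,q=gpath(*w[-1][:2],g,Rup(2),3,q)
a,b=plan(p,r,w+w2,1)
w,q=gpath(a,b,g+[0,0,-150],Rup(2),7,q)
plan(a,b,w,1)
E
```

```text
1 [534.  -9. 320.] [-0.26  0.62  1.85  1.15  1.66 -0.96] 2.4e-21 dq/s [0.1 0.3 0.1 0.4 0.3 0.3]
2 [533.   3. 308.] [-0.24  0.65  1.86  1.2   1.69 -0.99] 2.8e-21 dq/s [0.1 0.3 0.1 0.4 0.3 0.3]
3 [531.  15. 296.] [-0.22  0.69  1.87  1.25  1.73 -1.02] 7.1e-21 dq/s [0.2 0.3 0.1 0.4 0.3 0.3]
1 [527.  48. 296.] [-0.16  0.68  1.89  1.3   1.7  -1.03] 1.3e-20 dq/s [0.5 0.1 0.2 0.4 0.3 0. ]
2 [523.  81. 296.] [-0.11  0.67  1.91  1.35  1.67 -1.03] 2.0e-21 dq/s [0.5 0.1 0.1 0.4 0.3 0. ]
3 [518. 114. 296.] [-0.05  0.67  1.93  1.4   1.63 -1.03] 3.5e-21 dq/s [0.5 0.  0.1 0.4 0.3 0. ]
[{"gripper": 1, "tx": -0.009, "ty": 0, "tz": 0.013, "rx": 0, "ry": 4.3, "rz": 0}, {"gripper": 1, "tx": -0.01, "ty": 0, "tz": 0.014, "rx": 0, "ry": 4.4, "rz": 0.1}, {"gripper": 1, "tx": -0.01, "ty": 0, "tz": 0.014, "rx": 0, "ry": 4.3, "rz": 0}, {"gripper": 1, "tx": 0.001, "ty": 0, "tz": 0.033, "rx": 0, "ry": 0, "rz": 0}, {"gripper": 1, "tx": 0.001, "ty": 0, "tz": 0.033, "rx": 0, "ry": 0, "rz": 0}, {"gripper": 1, "tx": 0.001, "ty": 0, "tz": 0.034, "rx": 0, "ry": 0, "rz": 0}]
end [517.8 114.7 295.5] [-1.1344 -1.2959 -1.09
[... 571 characters left out ...]
0.  0.2]
7 [518. 114. 146.] [-0.05  0.96  1.87  1.39  1.59 -1.27] 9.0e-19 dq/s [0.  0.3 0.1 0.  0.  0.2]
[{"gripper": 1, "tx": -0.021, "ty": 0, "tz": 0.001, "rx": 0, "ry": 0, "rz": 0}, {"gripper": 1, "tx": -0.022, "ty": 0, "tz": 0, "rx": 0, "ry": 0, "rz": 0}, {"gripper": 1, "tx": -0.021, "ty": 0, "tz": 0.001, "rx": 0, "ry": 0, "rz": 0}, {"gripper": 1, "tx": -0.022, "ty": 0, "tz": 0.001, "rx": 0, "ry": 0, "rz": 0}, {"gripper": 1, "tx": -0.021, "ty": 0, "tz": 0.001, "rx": 0, "ry": 0, "rz": 0}, {"gripper": 1, "tx": -0.021, "ty": 0, "tz": 0, "rx": 0, "ry": 0, "rz": 0}, {"gripper": 1, "tx": -0.022, "ty": 0, "tz": 0.001, "rx": 0, "ry": 0, "rz": 0}]
end [517.8 114.5 145.4] [-1.1344 -1.2959 -1.0954]
```

```bash
python3 -m handwheel '[{"gripper": 1, "tx": -0.009, "ty": 0, "tz": 0.013, "rx": 0, "ry": 4.3, "rz": 0}, {"gripper": 1, "tx": -0.01, "ty": 0, "tz": 0.014, "rx": 0, "ry": 4.4, "rz": 0}, {"gripper": 1, "tx": -0.01, "ty": 0, "tz": 0.014, "rx": 0, "ry": 4.3, "rz": 0}, {"gripper": 1, "tx": 0.001, "ty": 0, "tz": 0.033, "rx": 0, "ry": 0, "rz": 0}, {"gripper": 1, "tx": 0.001, "ty": 0, "tz": 0.033, "rx": 0, "ry": 0, "rz": 0}, {"gripper": 1, "tx": 0.001, "ty": 0, "tz": 0.034, "rx": 0, "ry": 0, "rz": 0},{"gripper": 1, "tx": 0, "ty": 0, "tz": 0, "rx": 0, "ry": 0, "rz": 0},{"gripper": 1, "tx": 0, "ty": 0, "tz": 0, "rx": 0, "ry": 0, "rz": 0}]'
python3 - <<'E'
from see import *
from box import *
p,r,o=cur(); g=p+r.apply([0,0,163]); print(o["t"],p,"grasp",g,"want",comp(-1,1)-6.8*ex,o["ft_force"])
overlay("ov8",g-[0,0,60],g+6.8*ex,up,-ey)
E
```

```text
t: 41.18
ee_pos: [517.8, 114.3, 295.9]
orientation: [-1.133, -1.298, -1.097]
ft_force: [0.3, -0.1, -3.1]
width: 28.0
41.175 [517.80493894 114.28084003 295.87847015] grasp [496.11030489 275.73205459 290.23505188] want [496.60323659 275.96708495   0.        ] [ 0.30810912 -0.13166865 -3.12048365]
```

View pics/ov8.png

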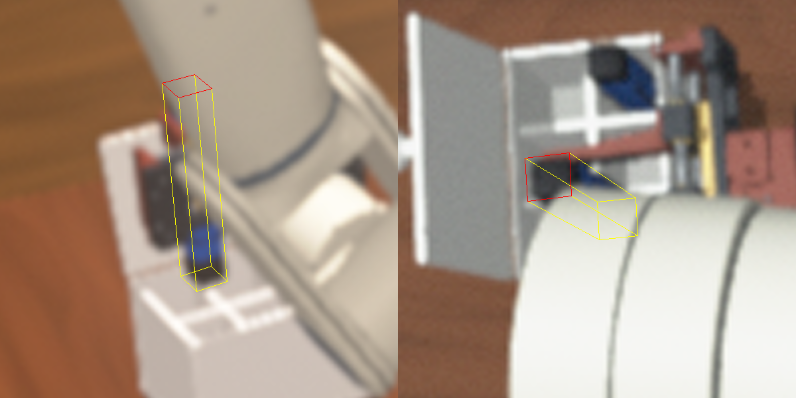

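```bash
python3 -m handwheel '[{"gripper": 1, "tx": -0.021, "ty": 0, "tz": 0.001, "rx": 0, "ry": 0, "rz": 0}, {"gripper": 1, "tx": -0.016, "ty": 0, "tz": 0, "rx": 0, "ry": 0, "rz": 0}, {"gripper": 1, "tx": -0.015, "ty": 0, "tz": 0.001, "rx": 0, "ry": 0, "rz": 0}, {"gripper": 1, "tx": -0.015, "ty": 0, "tz": 0.001, "rx": 0, "ry": 0, "rz": 0}, {"gripper": 1, "tx": 0, "ty": 0, "tz": 0, "rx": 0, "ry": 0, "rz": 0}, {"gripper": 1, "tx": 0, "ty": 0, "tz": 0, "rx": 0, "ry": 0, "rz": 0}]'
python3 - <<'E'
from see import *
from box import *
p,r,o=cur(); g=p+r.apply([0,0,163]); print(o["t"],p,"grasp",g,"want",comp(-1,1)-6.8*ex,o["ft_force"])
overlay("ov9",g-[0,0,40],g+6.8*ex,up,-ey)
E
```

```text
t: 42.02
ee_pos: [517.7, 115.2, 228.8]
orientation: [-1.133, -1.297, -1.097]
ft_force: [-0.3, -0.1, -2.9]
width: 27.6
42.025 [517.74580151 115.22513261 228.80572883] grasp [496.06667231 276.68196799 223.26445942] want [496.60323659 275.96708495   0.        ] [-0.26623262 -0.0816134  -2.89946505]
```

View pics/ov9.png

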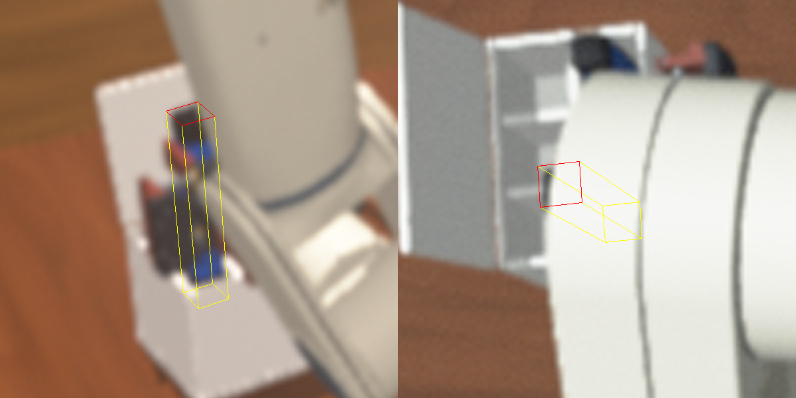

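```bash
python3 -m handwheel '[{"gripper": 1, "tx": -0.014, "ty": 0, "tz": 0, "rx": 0, "ry": 0, "rz": 0}, {"gripper": 1, "tx": -0.014, "ty": 0, "tz": 0.001, "rx": 0, "ry": 0, "rz": 0}, {"gripper": 1, "tx": -0.014, "ty": 0, "tz": 0, "rx": 0, "ry": 0, "rz": 0},{"gripper": 1, "tx": -0.014, "ty": 0, "tz": 0.001, "rx": 0, "ry": 0, "rz": 0}, {"gripper": 1, "tx": -0.008, "ty": 0, "tz": 0, "rx": 0, "ry": 0, "rz": 0}, {"gripper": 1, "tx": -0.006, "ty": 0, "tz": 0, "rx": 0, "ry": 0, "rz": 0},{"gripper": 1, "tx": 0, "ty": 0, "tz": 0, "rx": 0, "ry": 0, "rz": 0},{"gripper": 1, "tx": 0, "ty": 0, "tz": 0, "rx": 0, "ry": 0, "rz": 0}]'
python3 - <<'E'
from see import *
from box import *
p,r,o=cur(); g=p+r.apply([0,0,163]); print(o["t"],p,"grasp",g,"want",comp(-1,1)-6.8*ex,o["ft_force"])
E
```

```text
t: 43.12
ee_pos: [517.9, 114.8, 159.0]
orientation: [-1.133, -1.297, -1.097]
ft_force: [-0.9, -0.1, -2.4]
width: 27.7
43.125 [517.93945323 114.78491289 158.96701024] grasp [496.28100332 276.24292824 153.37945047] want [496.60323659 275.96708495   0.        ] [-0.89356662 -0.10855637 -2.38401603]
```

```bash
python3 -m handwheel '[{"gripper": 1, "tx": -0.005, "ty": 0, "tz": 0, "rx": 0, "ry": 0, "rz": 0},{"gripper": 1, "tx": -0.003, "ty": 0, "tz": 0, "rx": 0, "ry": 0, "rz": 0},{"gripper": 1, "tx": 0, "ty": 0, "tz": 0, "rx": 0, "ry": 0, "rz": 0},{"gripper": 1, "tx": 0, "ty": 0, "tz": 0, "rx": 0, "ry": 0, "rz": 0}]'
python3 -m handwheel '[{"gripper": 1, "tx": -0.003, "ty": 0, "tz": 0, "rx": 0, "ry": 0, "rz": 0},{"gripper": 1, "tx": 0, "ty": 0, "tz": 0, "rx": 0, "ry": 0, "rz": 0}]'
python3 -m handwheel '[{"gripper": 1, "tx": -0.002, "ty": 0, "tz": 0, "rx": 0, "ry": 0, "rz": 0},{"gripper": 1, "tx": 0, "ty": 0, "tz": 0, "rx": 0, "ry": 0, "rz": 0}]'
```

```text
t: 43.62
ee_pos: [517.9, 114.5, 150.7]
orientation: [-1.133, -1.297, -1.097]
ft_force: [0.9, 0.4, -3.0]
width: 27.8
t: 43.88
ee_pos: [517.8, 114.5, 147.5]
orientation: [-1.133, -1.297, -1.096]
ft_force: [0.4, 0.3, -2.8]
width: 28.1
t: 44.12
ee_pos: [518.0, 114.2, 146.5]
orientation: [-1.13, -1.295, -1.098]
ft_force: [-0.3, -1.8, 4.7]
width: 27.8
```

Floor contact (about 8 N change). Release, after easing by 1 mm.

```bash
python3 -m handwheel '[{"gripper": 1, "tx": 0.001, "ty": 0, "tz": 0, "rx": 0, "ry": 0, "rz": 0},{"gripper": 0.3, "tx": 0, "ty": 0, "tz": 0, "rx": 0, "ry": 0, "rz": 0},{"gripper": 0.3, "tx": 0, "ty": 0, "tz": 0, "rx": 0, "ry": 0, "rz": 0},{"gripper": 0.3, "tx": 0, "ty": 0, "tz": 0, "rx": 0, "ry": 0, "rz": 0},{"gripper": 0.3, "tx": 0, "ty": 0, "tz": 0, "rx": 0, "ry": 0, "rz": 0},{"gripper": 0.3, "tx": 0, "ty": 0, "tz": 0, "rx": 0, "ry": 0, "rz": 0}]'
python3 -m handwheel '[{"gripper": 0.3, "tx": 0, "ty": 0, "tz": -0.02, "rx": 0, "ry": 0, "rz": 0},{"gripper": 0.3, "tx": 0, "ty": 0, "tz": -0.03, "rx": 0, "ry": 0, "rz": 0},{"gripper": 0.3, "tx": 0, "ty": 0, "tz": -0.03, "rx": 0, "ry": 0, "rz": 0},{"gripper": 0.3, "tx": 0.02, "ty": 0, "tz": -0.04, "rx": 0, "ry": 0, "rz": 0},{"gripper": 0.3, "tx": 0.04, "ty": 0, "tz": -0.04, "rx": 0, "ry": 0, "rz": 0},{"gripper": 0.3, "tx": 0.05, "ty": 0, "tz": -0.04, "rx": 0, "ry": 0, "rz": 0},{"gripper": 0.3, "tx": 0, "ty": 0, "tz": 0, "rx": 0, "ry": 0, "rz": 0},{"gripper": 0.3, "tx": 0, "ty": 0, "tz": 0, "rx": 0, "ry": 0, "rz": 0}]'
python3 - <<'E'
from see import *
from box import *
P=see("fin",comp(-1,0)+[0,0,130])
p,r,o=cur(); print(o["t"],p,o["ft_force"],o["qpos"].round(2))
for n in P:
    q=P[n];W=deproj(q);ok=q["range_z"]>0
    hi=((W[...,2]>8)&ok&(W[...,0]>250)&(W[...,0]<1000)&(abs(W[...,1])<600)).astype(np.uint8)
    k,l,s,c=cv2.connectedComponentsWithStats(hi)
    for i in range(1,k):
        if s[i,4]<60: continue
        X=W[l==i]; rr=cv2.minAreaRect(X[:,:2].astype(np.float32)); print(n,c[i].round(),np.round(rr[0]),np.round(rr[1]),round(rr[2]),"z99",np.percentile(X[:,2],99).round())
    cv2.imwrite(f"pics/full_{n}.png",q["image"][:,:,::-1])
E
```

```text
t: 44.88
ee_pos: [517.9, 114.4, 146.7]
orientation: [-1.133, -1.297, -1.097]
ft_force: [0.3, -0.5, 0.1]
width: 61.4
t: 45.88
ee_pos: [543.2, -79.6, 262.0]
orientation: [-1.134, -1.297, -1.097]
ft_force: [-0.4, 0.4, -0.8]
width: 61.5
45.975 [543.08813961 -78.58305667 261.04831205] [ 0.27613304  0.43861343 -0.80740748] [-0.37  0.78  1.78  1.12  1.81 -1.05]
side [225.  98.] [612. 178.] [945. 495.] 59 z99 732.0
side [362. 235.] [ 782. -192.] [110.  18.] 84 z99 15.0
side [352. 240.] [ 750. -196.] [96. 17.] 86 z99 15.0
side [215. 244.] [376. -46.] [62. 67.] 61 z99 23.0
side [367. 319.] [ 585. -501.] [122. 127.] 87 z99 193.0
top [100. 146.] [801. 520.] [166. 167.] 4 z99 19.0
top [226. 150.] [786.  99.] [118. 116.] 5 z99 35.0
top [281. 251.] [446. -88.] [370. 356.] 7 z99 773.0
top [137. 217.] [567. 376.] [229. 230.] 7 z99 232.0
top [414. 212.] [ 588. -488.] [132. 121.] 7 z99 193.0
```

View pics/fin.png

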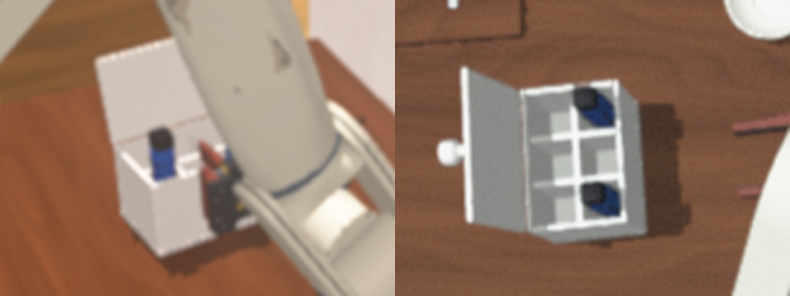

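View pics/full_side.png

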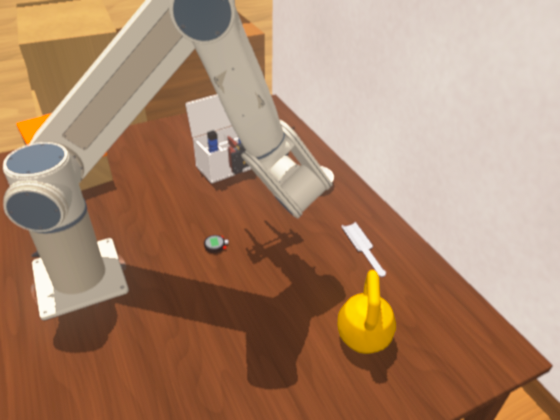

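```bash
python3 - <<'E'
from workcell import ctrl
print(ctrl.get_obs()["qvel"].round(3)); print(ctrl.close_job()); print(ctrl.get_obs()["t"])
E
```

```text
[ 0.009  0.01  -0.002  0.003  0.003  0.001]
the job is handed in; nothing more can be done
None
the job is handed in; nothing more can be done
```

Both blue handles now stand heavy end down in the white box, in the two outer compartments on the side away from the lid. I handed the job in at about 46 s.

I did one handle at a time:
- **Finding the heavy end:** I lifted each handle level by its middle and read the heavy end from the wrist moment.
- **Placing it:** I laid it down and regripped it 50 mm from its centre, near the light end. I then raised it upright and lowered it until the force reading showed it on the compartment floor, about 8 N when I stopped for the second and 16 N for the first. I opened the jaws only after that.

**Last checks:**
- The top picture shows both handles upright, one in each compartment, with the lid still raised.
- The kettlebell, dish, stopwatch and shoehorn measure within about 2 mm of where they started. The exceptions are partial side-camera readings: one shoehorn edge about 9 mm off, and a kettlebell reading in which its surroundings had merged with it at the start.
- The gripper was well clear of the box, with contact forces near zero.

**What disagreed:**
- **Grip droop:** the grip force is fixed at 30 N, and the first handle still drooped about 15° in it, while the second drooped only about 1°. I corrected the tool tilt for each from the pictures before lowering it.
- **Noisy moments:** the moment readings were noisy. For both handles the sign of the main component agreed in two orientations. For the first, I also lifted it again near the light end, which showed the same heavy end.

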